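Walk the carving stand home and seat its mounting plate

TASK

Walk the heavy grey carving stand forward along the bench by pushing its two rear corners in turn, the left one first, so that first the left and then the right corner comes about 2 cm ahead of the other and so on, never slewing it more than about 20 degrees, until its front face is flush against the wooden stop between the guides. Keep off the glass level in the middle of its rear edge, and do not disturb the things lying beside the stand and the stop. Leave the loose mounting plate on top alone until the stand is home; then turn it on its hub until its four holes line up and it drops fully down over the studs, and let go.

Things in the scene. Friction and masses are not known exactly. Their poses are not given: they have to be found in the camera images.
- fence: the wooden stop, a batten 30 thick (x), 320 long (y), 36 high, fixed to the bench. Origin: middle of the lower edge of the face that looks back at the robot; its x axis points away from the robot, square to that face (the direction in which the stand must travel), y to the left, z up. The stand is home when its front face lies at x = 0 of this frame
- left_guide: left guide batten 90 long, 24 wide, 36 high, fixed to the stop. Origin: where its inner face meets the stop, 110 mm left of the stop's middle. Its x axis runs along it toward the stop; it splays out toward the robot, so its x axis is turned -0.5 rad from the stop's
- right_guide: the mirror image on the right: origin 110 mm right of the stop's middle, its x axis turned +0.5 rad from the stop's
- stand: grey cast carving stand, about 1.3 kg, too wide to grasp: base 120 deep (x), 180 wide (y), 28 high, loose on the bench 85 to 110 short of the stop. Origin: centre of its underside; x forward (front face at +60, rear face at -60), y left, z up. Pushed forward at one rear corner it swings about the other side, whose rear corner follows by about a quarter as far
- hub (a point): middle of the round steel seat on the stand's top, 34 above the bench; axes as the stand's. A spigot 26 in diameter rises from it to 60 above the bench, and four studs 10 in diameter with tapered tips, at x, y = +-28, rise to 44
- rear_left (a point): point on the stand's rear face near its left corner, 68 mm left of the middle, 14 above the bench: where to push. The rear face is free from 42 to 86 mm left of the middle
- rear_right (a point): the same near the right corner, 68 mm right of the middle
- front_left (a point): point on the stand's front face, 80 mm left of the middle, 14 above the bench
- front_right (a point): the same, 80 mm right of the middle
- level_vial: glass spirit-level tube with brass ends, 80 long, fixed across the middle of the stand's rear face, from which it stands out 16 mm, 16 above the bench. Fragile: not to be touched. Origin: middle of the lower edge of the rear face
- mount_plate: loose steel plate 84x84x12 with four 15 mm holes at x, y = +-28 and a 28 mm centre hole round the stand's spigot. Origin: centre of its underside; x, y along its sides. At first it rests, turned, on the stud tips (underside 44 above the bench); with its sides parallel to the stand's (any quarter turn, within about 4 degrees) it drops by its own weight to the seat (underside at 34)
- plate_boss (a point): centre of the plate's square boss, 44x44 and 28 high, sides parallel to the plate's; grip it by two opposite sides. The point is half-way up the boss: 26 above the plate's underside and 14 above the plate's upper face, so 70 above the bench at first and 60 when seated. Axes as the plate's
- sanding_block: cork sanding block 63x111x36 mm, a bystander; origin at the centre of its underside
- marking_gauge: wooden marking gauge 56x200x64 mm, a bystander; origin at the centre of its underside
- turned_foot: turned wooden furniture foot, standing upright, 50x50x86 mm, a bystander; origin at the centre of its underside
- offcut_5: timber offcut 50x120x26 mm, a bystander; origin at the centre of its underside

How it is judged:
By the outcome, as a careful person would: the job done as asked, in the order asked, and still so for the second after the job is handed in, with the robot touching nothing.
It also fails if it takes over 72 s, if anything falls off the work surface, if the arm or the gripper's body presses on something with over 40 N, if the wrist force passes 120 N, or if a joint passes its speed limit or range.

ROBOT

A 7-joint arm with a two-finger parallel gripper is mounted at the origin on the work surface; the furniture and walls round the work are solid. World frame = base frame: x ahead of the robot, y to its left, z up, the work surface at z = 0. Lengths are in m, angles in rad, forces in N, time in s.
With the tool pointing down it reaches from about 0.4 to 0.85 m from the base axis. Payload 6.9 kg.
Tool frame: the origin (TCP) lies at the very end of the fingers, on their centre line; the grasp point (between the pads) lies 19 mm behind it; z points along the fingers, y is the direction in which the jaws open and shut (so a half turn about z gives the same grasp; the last joint's range is limited). The gripper opens to 85 mm and grips with 20 to 120 N. Pads are 22 mm wide; open, the fingers measure 114 mm over their backs; the gripper's body (76 mm by 85 mm) begins 54 mm behind the grasp point. The pads swing forward as they close: fully open they stand 13 mm farther back than shut.
Start: joints at [-1.099, 0.507, -0.238, 1.5, 0.126, 1.149, -0.155], TCP at [0.224, 0.584, 0.231] pointing down, gripper open.
Joint ranges: [-3.08, 3.08], [-0.24, 2.05], [-1.43, 1.35], [0, 2.5], [-1.52, 4.66], [0.17, 1.96], [-2.89, 2.89]. Speed limits (rad/s): [2.39, 2.39, 3.14, 3.14, 3.14, 3.14, 3.14].

INTERFACE

Orientations are given as a unit quaternion [x, y, z, w].
In Python, from workcell import env gives the robot as it stands.
- The arm moves only by the shell command python3 -m pendant 'ROWS'. ROWS is JSON, a list of rows, each an object with "xyz": the shift along the tool's x, y, z in mm, a list of three; "angular": the turn, a rotation vector about the tool's x, y, z in rad, a list of three; "grip": the opening, from 0 (shut) to 1 (fully open). In form: [{"xyz": [tx, ty, tz], "angular": [wx, wy, wz], "grip": grip}, ...]. A call has exactly 5 rows; each row shifts and turns the pose as measured when the row begins, along the tool's axes as they then stand; what a row does not reach is not made up. A row lasts 1/10 s, in which the tool goes at most 50 mm and 8.59 degrees, less where a joint would pass 70% of its speed; a pose out of reach is approached as far as the arm can. A call with a gripper value outside its range is refused whole. The fingers move at their own pace and stop on an object; the grip force is fixed at half the most. Time passes only in rows, so rows that do not move let the fingers close, or fill a call up. It gives the time, the measured TCP pose, the force and the opening at its end, in the units of the state.
- env.observe(): the state, without advancing time (a new reading comes with each control period).
- env.snapshot(name): name is "scene" or "top" or "wrist"; returns the picture (480x640x3 uint8, blue, green, red); there is no depth.
- env.camera_info(name): a dict with "fx", "fy", "cx", "cy" (pixels), "rvec" (rotation vector, rad) and "tvec" (3), from world to camera coordinates, as OpenCV has them. Camera axes: x right, y down, z forward; pixel columns grow to the right and rows downward; lengths in m; the calibration is good to about 2 mm. A picture is of the moment at which its call begins: read the wrist's pose just before it. camera_info takes no time and is no camera call; for the wrist camera it gives the pose at the moment of the call.
- env.sign_off(): hands the job in, once; it reports no verdict.
The state is a dict: "time": time; "joint_pos": joint angles; "joint_vel": joint speeds; "joint_torque": joint torques, N m; "tool_pos": TCP position; "tool_rot": TCP orientation; "force": force on the tool from outside, world axes, zero at the start; "ft_torque": the same for the moment, N m; "gripper_width": finger opening in m.
Only numpy, scipy, OpenCV 4.12 (cv2) and the standard library are available. Lean on these libraries where they do the work, as an engineer would, in place of code of your own. Each camera call takes 0.05 s, during which the arm holds its last target.

## Working session

There is one attempt and no reset: what is moved stays moved. The work goes in short steps, Python scripts to look and compute and a shell command to move; the robot and the scene stay as the last step left them, time stands still between calls to the robot, and variables do not carry over. Pictures are saved under pics/ and viewed, and the job is handed in when it is done.

```bash
ls; mkdir -p pics; python3 - <<'E'
from workcell import env
import cv2
print(env.observe())
for n in("scene","top"):
    cv2.imwrite(f"pics/{n}0.png",env.snapshot(n)); print(n,env.camera_info(n))
E
```

```text
pics
{'time': 0.0, 'joint_pos': array([-1.09948523,  0.50833768, -0.23751122,  1.50112407,  0.12565517,
        1.14888626, -0.15478526]), 'joint_vel': array([ 0.00098405,  0.00061067, -0.00115609, -0.00016083,  0.00155874,
       -0.0008557 , -0.0008455 ]), 'joint_torque': array([-2.45504700e-03, -6.20588923e+01, -2.18782604e+00, -2.49653900e+01,
        1.25914914e-02,  1.21993572e-02,  5.29423562e-05]), 'tool_pos': array([0.22345494, 0.58315781, 0.2304323 ]), 'tool_rot': array([ 1.81886958e-01,  9.83319047e-01, -8.71339618e-04, -1.62762888e-04]), 'force': array([0.37365239, 0.42050668, 0.15188341]), 'ft_torque': array([-0.0234075 ,  0.00075961,  0.01928676]), 'gripper_width': 0.08495999220914686}
scene {'fx': 621.3801795997043, 'fy': 621.3801795997043, 'cx': 319.1668886112231, 'cy': 218.74631944405385, 'rvec': array([ 2.15815394, -0.55043372,  0.29685743]), 'tvec': array([-0.43943547,  0.27633528,  0.82658844])}
top {'fx': 508.8549990757063, 'fy': 508.8549990757063, 'cx': 322.43499490406424, 'cy': 241.758724584723, 'rvec': array([ 2.14451668, -2.17066281,  0.09572494]), 'tvec': array([0.12300978, 0.57348796, 0.95169824])}
```

View pics/scene0.png

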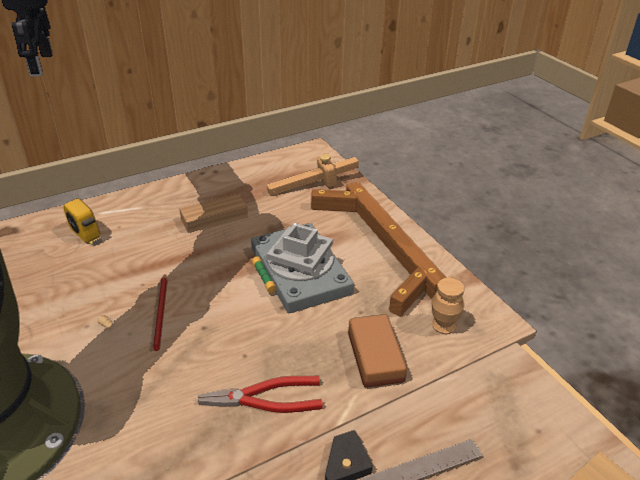

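View pics/top0.png

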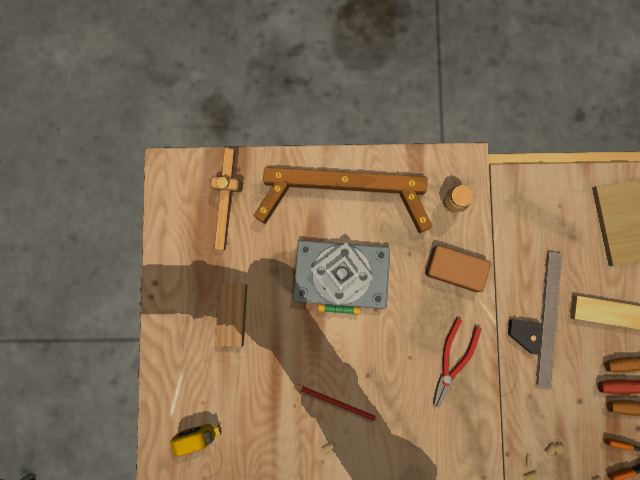

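The top view shows the stand around px (342,274), the fence from (264,176) to (427,184), and the vial at (340,310). I'll enlarge the crop to get exact corners.

```bash
cat > h.py <<'E'
import numpy as np,cv2
from workcell import env
def cam(n):
    c=env.camera_info(n);K=np.array([[c['fx'],0,c['cx']],[0,c['fy'],c['cy']],[0,0,1]]);return K,np.array(c['rvec'],float),np.array(c['tvec'],float)
def back(n,px,z):
    K,r,t=cam(n);R=cv2.Rodrigues(r)[0];o=-R.T@t
    out=[]
    for p in px:
        d=R.T@np.linalg.inv(K)@np.array([p[0],p[1],1.]);out.append((o+d*(z-o[2])/d[2]))
    return np.array(out)
def proj(n,P):
    K,r,t=cam(n);return cv2.projectPoints(np.array(P,float),r,t,K,None)[0][:,0]
def crop(im,x0,y0,w,h,s,name):
    c=cv2.resize(im[y0:y0+h,x0:x0+w],None,fx=s,fy=s,interpolation=cv2.INTER_CUBIC)
    cv2.imwrite(name,c)
E
python3 - <<'E'
from h import *
im=cv2.imread('pics/top0.png')
crop(im,285,225,120,100,6,'pics/c1.png')
crop(im,245,155,200,90,4,'pics/c2.png')
E
```

```text
(no output)
```

View pics/c1.png

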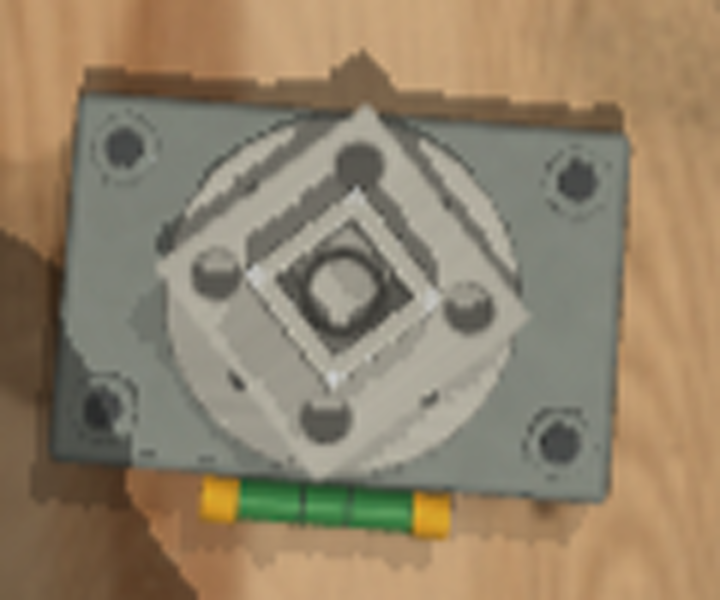

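View pics/c2.png

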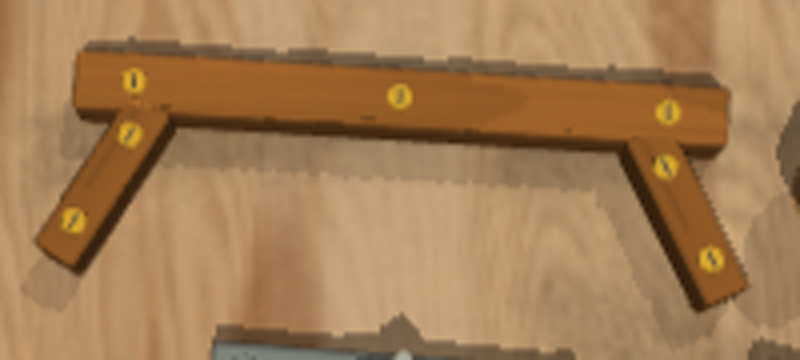

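```bash
cat >> h.py <<'E'
def fit(loc,W):
    """2D rigid fit loc->W : returns x,y,th, residual mm"""
    loc=np.array(loc,float);W=np.array(W,float)[:,:2];a=loc-loc.mean(0);b=W-W.mean(0)
    th=np.arctan2((a[:,0]*b[:,1]-a[:,1]*b[:,0]).sum(),(a*b).sum())
    R=np.array([[np.cos(th),-np.sin(th)],[np.sin(th),np.cos(th)]])
    t=W.mean(0)-R@loc.mean(0)
    return np.r_[t,th],1000*(loc@R.T+t-W)
E
python3 - <<'E'
from h import *
np.set_printoptions(precision=4,suppress=True)
c=lambda L,x0,y0,s:[((u+.5)/s+x0-.5,(v+.5)/s+y0-.5) for u,v in L]
S=back('top',c([(81,95),(629,136),(606,500),(52,458)],285,225,6),.028)
print(S); st=fit([(.06,.09),(.06,-.09),(-.06,-.09),(-.06,.09)],S);print(st)
F=back('top',c([(78,50),(727,88),(724,147),(75,114)],245,155,4),.036)
fe=fit([(.03,.16),(.03,-.16),(0,-.16),(0,.16)],F);print(F,fe)
SC=back('top',c([(400,96)],245,155,4),.036);print('screw',SC)
B=back('top',c([(359,192),(440,301),(333,381),(252,273)],285,225,6),.084)
print(B,fit(np.array([(.022,.022),(.022,-.022),(-.022,-.022),(-.022,.022)]),B))
P=back('top',c([(366,103),(531,320),(318,478),(157,268)],285,225,6),.056)
print(P,fit(np.array([(.042,.042),(.042,-.042),(-.042,-.042),(-.042,.042)]),P))
th=fe[0][2];d=st[0][:2]-fe[0][:2];print('stand in fence',np.array([[np.cos(th),np.sin(th)],[-np.sin(th),np.cos(th)]])@d, st[0][2]-th)
E
```

```text
[[ 0.5786  0.1634  0.028 ]
 [ 0.563  -0.0133  0.028 ]
 [ 0.4467 -0.0031  0.028 ]
 [ 0.4619  0.1734  0.028 ]]
(array([ 0.5126,  0.0801, -0.0869]), array([[ 1.5474,  1.1584],
       [ 1.546 , -1.4722],
       [-1.7563, -1.2797],
       [-1.3371,  1.5935]]))
[[ 0.7231  0.2286  0.036 ]
 [ 0.6992 -0.0875  0.036 ]
 [ 0.6701 -0.0851  0.036 ]
 [ 0.6912  0.2301  0.036 ]] (array([ 0.6809,  0.0726, -0.0712]), array([[-0.8822,  1.415 ],
       [ 0.2912, -1.6312],
       [-0.5189, -1.9017],
       [ 1.1099,  2.1179]]))
screw [[0.6977 0.0713 0.036 ]]
[[0.5416 0.0754 0.084 ]
 [0.5083 0.0514 0.084 ]
 [0.4845 0.0841 0.084 ]
 [0.5174 0.1082 0.084 ]] (array([ 0.513 ,  0.0797, -0.9413]), array([[ 2.0717, -0.4371],
       [-0.1348, -2.3786],
       [-2.3099,  0.484 ],
       [ 0.3731,  2.3317]]))
[[0.5718 0.072  0.056 ]
 [0.5032 0.0218 0.056 ]
 [0.4551 0.0887 0.056 ]
 [0.5208 0.1381 0.056 ]] (array([ 0.5127,  0.0802, -0.9317]), array([[-0.3069, -0.5072],
       [ 0.8672, -0.3832],
       [-1.1461,  0.0744],
       [ 0.5859,  0.8161]]))
stand in fence [-0.1685 -0.0045] -0.015725489000879778
```

```bash
cat >> h.py <<'E'
from scipy.spatial.transform import Rotation as Ro
TH=-0.0712; FO=np.array([.6809,.0726])
def f2w(p,th=TH,o=FO):
    p=np.array(p,float);return np.array([np.cos(th)*p[0]-np.sin(th)*p[1],np.sin(th)*p[0]+np.cos(th)*p[1]])+o
def w2f(p,th=TH,o=FO):
    d=np.array(p[:2])-o;return np.array([np.cos(th)*d[0]+np.sin(th)*d[1],-np.sin(th)*d[0]+np.cos(th)*d[1]])
def delta(xyz,push=None):
    """remaining rotation (tool rotvec) so tool x = -push dir angle, down; and the shift in tool axes after that rotation"""
    o=env.observe();R=Ro.from_quat(o['tool_rot'])
    if push is None: G=R
    else:
        x=-np.array([np.cos(push),np.sin(push),0]);z=np.array([0,0,-1.]);G=Ro.from_matrix(np.c_[x,np.cross(z,x),z])
    d=np.array(xyz)-o['tool_pos']
    np.set_printoptions(precision=4,suppress=True)
    print('t',round(o['time'],2),'pos',o['tool_pos'],'fence',1000*w2f(o['tool_pos']),'rot',(R.inv()*G).as_rotvec(),'shift after rot mm',1000*G.inv().apply(d),'shift now',1000*R.inv().apply(d),'F',o['force'])
E
python3 - <<'E'
from h import *
delta([.420,.158,.1],TH)
E
```

```text
t 0.1 pos [0.2235 0.5832 0.2305] fence [-492.6015  476.7474] rot [-0.0017 -0.0002 -0.2945] shift after rot mm [-226.2872 -410.1242  130.4944] shift now [-335.5911 -326.5565  131.0573] F [-0.1111 -1.151  -0.56  ]
```

```bash
python3 -m pendant '[{"xyz":[0,0,0],"angular":[0,0,-0.1],"grip":0},{"xyz":[0,0,0],"angular":[0,0,-0.1],"grip":0},{"xyz":[0,0,0],"angular":[0,0,-0.095],"grip":0},{"xyz":[-15,-35,0],"angular":[0,0,0],"grip":0},{"xyz":[-20,-40,0],"angular":[0,0,0],"grip":0}]'; python3 -m pendant '[{"xyz":[-20,-40,5],"angular":[0,0,0],"grip":0},{"xyz":[-20,-40,10],"angular":[0,0,0],"grip":0},{"xyz":[-20,-40,10],"angular":[0,0,0],"grip":0},{"xyz":[-20,-40,10],"angular":[0,0,0],"grip":0},{"xyz":[-20,-40,10],"angular":[0,0,0],"grip":0}]'
python3 - <<'E'
from h import *
delta([.420,.158,.1],TH)
E
```

```text
time: 0.6
tool_pos: [0.2497, 0.5083, 0.2272]
tool_rot: [0.025, 1.0, -0.002, -0.003]
force: [2.3, 0.1, -0.9]
gripper_width: 0.0123
time: 1.1
tool_pos: [0.3411, 0.2959, 0.1806]
tool_rot: [0.023, 1.0, -0.001, -0.003]
force: [0.1, 0.2, 0.6]
gripper_width: 0.0001
t 1.1 pos [0.3411 0.2959 0.1806] fence [-354.7902  198.5207] rot [-0.0029 -0.0052  0.0244] shift after rot mm [ -88.4759 -131.8975   80.6378] shift now [ -85.6576 -133.7856   80.5705] F [0.0618 0.1927 0.6229]
```

```bash
python3 -m pendant '[{"xyz":[-20,-30,15],"angular":[0,0,0.025],"grip":0},{"xyz":[-20,-30,15],"angular":[0,0,0],"grip":0},{"xyz":[-20,-30,15],"angular":[0,0,0],"grip":0},{"xyz":[-20,-30,15],"angular":[0,0,0],"grip":0},{"xyz":[0,-5,10],"angular":[0,0,0],"grip":0}]'
python3 - <<'E'
from h import *
delta([.420,.158,.01],TH)
im=env.snapshot('wrist');cv2.imwrite('pics/w1.png',im)
cv2.imwrite('pics/s1.png',env.snapshot('scene'))
E
```

```text
time: 1.6
tool_pos: [0.4159, 0.1536, 0.1081]
tool_rot: [0.04, 0.999, -0.003, -0.002]
force: [-0.1, 0.7, -0.1]
gripper_width: -0.0001
t 1.6 pos [0.4159 0.1536 0.1081] fence [-270.1328   61.9256] rot [-0.0053 -0.0037 -0.0095] shift after rot mm [-3.8185  4.6976 98.0808] shift now [-4.1326  5.2567 98.0397] F [-0.1018  0.7131 -0.0539]
```

View pics/w1.png

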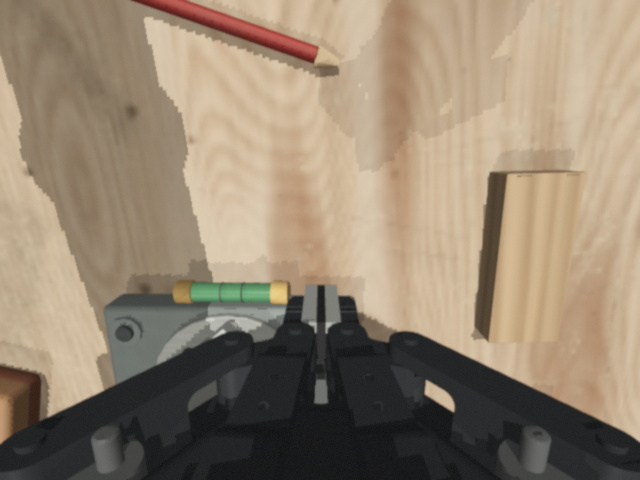

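View pics/s1.png

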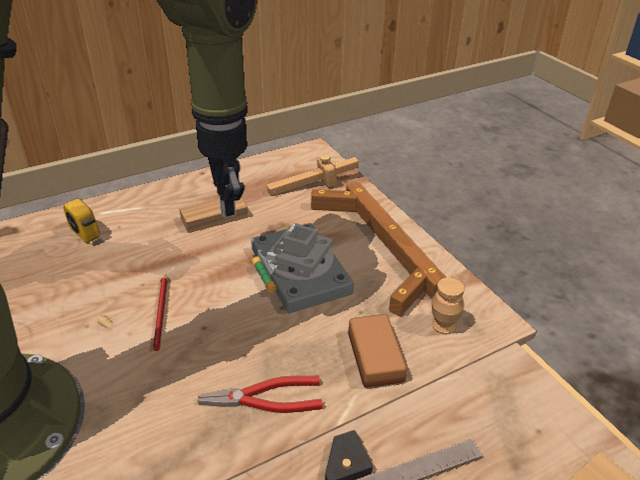

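Finger tips are behind the left rear corner, clear of the vial, with about 30 mm of gap. I'll descend here.

```bash
python3 -m pendant '[{"xyz":[0,0,25],"angular":[-0.005,-0.004,-0.01],"grip":0},{"xyz":[0,1,25],"angular":[0,0,0],"grip":0},{"xyz":[0,1,25],"angular":[0,0,0],"grip":0},{"xyz":[0,1,15],"angular":[0,0,0],"grip":0},{"xyz":[0,0,5],"angular":[0,0,0],"grip":0}]'
python3 - <<'E'
from h import *
delta([.420,.158,.01],TH)
im=env.snapshot('wrist');cv2.imwrite('pics/w2.png',im)
E
```

```text
time: 2.2
tool_pos: [0.4148, 0.1656, 0.0131]
tool_rot: [0.031, 1.0, 0.003, 0.001]
force: [0.2, 0.8, 0.7]
gripper_width: -0.0001
t 2.2 pos [0.4148 0.1656 0.0131] fence [-272.0825   73.8693] rot [0.0059 0.0026 0.0096] shift after rot mm [-5.7682 -7.2461  3.0796] shift now [-5.6904 -7.3191  3.0515] F [0.2291 0.8296 0.7232]
```

View pics/w2.png

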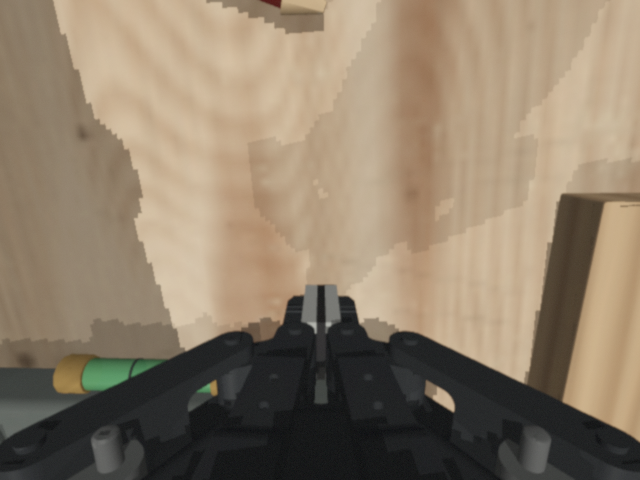

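```bash
python3 -m pendant '[{"xyz":[-8,-3,1],"angular":[0,0,0.005],"grip":0},{"xyz":[-8,-3,1],"angular":[0,0,0.005],"grip":0},{"xyz":[-6,-2,0],"angular":[0,0,0],"grip":0},{"xyz":[-3,0,0],"angular":[0,0,0],"grip":0},{"xyz":[0,0,0],"angular":[0,0,0],"grip":0}]'
python3 - <<'E'
from h import *
delta([.420,.158,.01],TH)
im=env.snapshot('top');cv2.imwrite('pics/t2.png',im);crop(im,265,150,160,190,4*.8,'pics/t2c.png')
E
```

```text
time: 2.75
tool_pos: [0.4435, 0.1565, 0.014]
tool_rot: [0.036, 0.999, 0.004, 0.004]
force: [-0.2, 0.1, -0.2]
gripper_width: -0.0003
t 2.75 pos [0.4435 0.1565 0.014 ] fence [-242.7427   66.8243] rot [ 0.0082  0.0072 -0.0007] shift after rot mm [23.5717 -0.2011  3.9514] shift now [23.5992 -0.2485  3.7804] F [-0.165   0.0525 -0.185 ]
```

View pics/t2c.png

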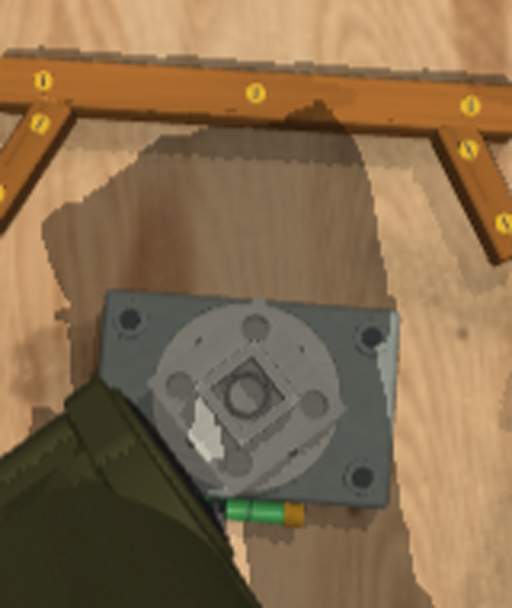

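```bash
python3 -m pendant '[{"xyz":[-3,0,1],"angular":[0.004,0.004,0],"grip":0},{"xyz":[-3,0,1],"angular":[0.004,0.004,0],"grip":0},{"xyz":[-4,0,0],"angular":[0,0,0],"grip":0},{"xyz":[-4,0,0],"angular":[0,0,0],"grip":0},{"xyz":[-4,0,0],"angular":[0,0,0],"grip":0}]'
python3 - <<'E'
from h import *
delta([.420,.158,.01],TH)
E
```

```text
time: 3.3
tool_pos: [0.4481, 0.1551, 0.0109]
tool_rot: [0.033, 0.999, -0.004, -0.012]
force: [-9.0, 2.1, 7.5]
gripper_width: 0.0003
t 3.3 pos [0.4481 0.1551 0.0109] fence [-238.0306   65.7453] rot [-0.0081 -0.0241  0.0053] shift after rot mm [28.2837  0.878   0.8582] shift now [28.2497  1.0378  1.5331] F [-8.9793  2.0752  7.467 ]
```

```bash
python3 -m pendant '[{"xyz":[-6,0,-1],"angular":[0,-0.01,0],"grip":0},{"xyz":[-7,0,0],"angular":[0,-0.01,0],"grip":0},{"xyz":[-8,0,0],"angular":[0,0,0],"grip":0},{"xyz":[-8,0,0],"angular":[0,0,0],"grip":0},{"xyz":[-8,0,0],"angular":[0,0,0],"grip":0}]'
python3 - <<'E'
from h import *
delta([.420,.158,.01],TH)
E
```

```text
time: 3.8
tool_pos: [0.4685, 0.1562, 0.0094]
tool_rot: [0.027, 0.999, -0.007, -0.017]
force: [-9.1, 3.6, 7.5]
gripper_width: 0.0004
t 3.8 pos [0.4685 0.1562 0.0094] fence [-217.7782   68.3135] rot [-0.0144 -0.0328  0.0167] shift after rot mm [48.5361 -1.6902 -0.642 ] shift now [48.5521 -0.8776  0.9712] F [-9.1188  3.5607  7.5194]
```

```bash
python3 -m pendant '[{"xyz":[-7,0,-1],"angular":[0,-0.02,0.01],"grip":0},{"xyz":[-4,0,0],"angular":[0,-0.01,0],"grip":0},{"xyz":[0,0,0],"angular":[0,0,0],"grip":0},{"xyz":[0,0,0],"angular":[0,0,0],"grip":0},{"xyz":[0,0,0],"angular":[0,0,0],"grip":0}]'
python3 - <<'E'
from h import *
delta([.420,.158,.01],TH)
im=env.snapshot('top');cv2.imwrite('pics/t3.png',im);crop(im,285,215,120,100,6,'pics/t3c.png')
E
```

```text
time: 4.3
tool_pos: [0.4756, 0.1568, 0.0089]
tool_rot: [0.03, 0.999, -0.008, -0.006]
force: [-1.0, 0.9, 0.2]
gripper_width: -0.0001
t 4.3 pos [0.4756 0.1568 0.0089] fence [-210.8173   69.3933] rot [-0.0165 -0.0107  0.0105] shift after rot mm [55.497  -2.7701 -1.088 ] shift now [55.5314 -2.2001 -0.4542] F [-1.0024  0.8928  0.1867]
```

View pics/t3c.png

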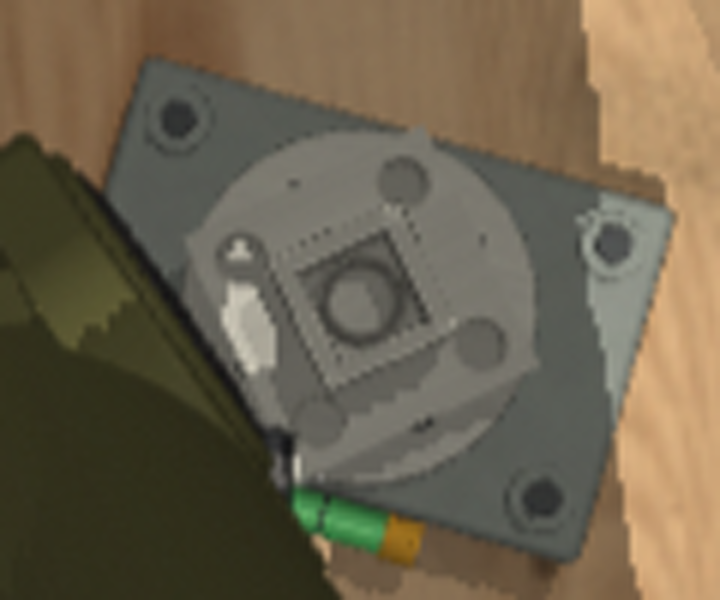

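```bash
cat >> h.py <<'E'
CO={'FL':(.0587,.0887),'FR':(.0587,-.0887),'RR':(-.0587,-.0887),'RL':(-.0587,.0887)}
HO={'FL':(.043,.073),'FR':(.043,-.073),'RR':(-.043,-.073),'RL':(-.043,.073)}
def stand(names,px,x0,y0,s,tab=CO,z=.028):
    W=back('top',[((u+.5)/s+x0-.5,(v+.5)/s+y0-.5) for u,v in px],z)
    f,r=fit([tab[n] for n in names],W);report(f,r);return f
def report(f,r):
    np.set_printoptions(precision=1,suppress=True)
    th=f[2];R=np.array([[np.cos(th),-np.sin(th)],[np.sin(th),np.cos(th)]])
    print('res',r.tolist(),'centre fence mm',1000*w2f(f[:2]),'rel yaw deg',np.degrees(th-TH))
    out={}
    for n,p in {'rear_left':(-.06,.068),'rear_right':(-.06,-.068),'front_left':(.06,.08),'front_right':(.06,-.08)}.items(): out[n]=1000*w2f(R@np.array(p)+f[:2]);print(n,out[n])
    print('lead L-R at rear',out['rear_left'][0]-out['rear_right'][0])
E
python3 - <<'E'
from h import *
stand(['FL','FR','RR'],[(150,58),(673,213),(574,562)],285,215,6)
# initial hole positions check
W=back('top',[((u+.5)/6+285-.5,(v+.5)/6+225-.5) for u,v in [(125,148),(577,181),(559,441),(103,408)]],.028)
p=np.array([.5126,.0801]);th=-.0869
print(1000*np.array([w2f(w,th,p) for w in W]))
stand(['FL','FR','RR','RL'],[(81,95),(629,136),(606,500),(52,458)],285,225,6)
E
```

```text
res [[0.39922516437707056, 0.6812776581840985], [0.295738003572521, -0.6157022398030065], [-0.6949631679494805, -0.06557541838111969]] centre fence mm [-152.7   -9.2] rel yaw deg -13.238254235770418
rear_left [-195.5   70.7]
rear_right [-226.7  -61.7]
front_left [-76.   54.9]
front_right [-112.6 -100.8]
lead L-R at rear 31.144114397870766
[[ 42.4  73.1]
 [ 42.5 -72.9]
 [-40.9 -72.5]
 [-41.5  73.5]]
res [[0.13949606544294557, -0.023908659104288077], [0.36371885532826553, -0.06428045677023264], [-0.34846897060936133, -0.09744893830568313], [-0.1547459501619608, 0.18563805418020385]] centre fence mm [-168.4   -4.5] rel yaw deg -0.9006819197605062
rear_left [-227.4   64.5]
rear_right [-229.5  -71.5]
front_left [-107.2   74.6]
front_right [-109.7  -85.4]
lead L-R at rear 2.137813591896503
```

Measured left lead 31 mm (wanted about 20; slew 13°, still in the limit). For the next pushes I'll go in smaller bites, checking each one. Moving to the right corner now.

```bash
python3 -m pendant '[{"xyz":[15,0,0],"angular":[-0.008,-0.005,0.005],"grip":0},{"xyz":[20,0,0],"angular":[-0.008,-0.005,0.005],"grip":0},{"xyz":[15,0,-15],"angular":[0,0,0],"grip":0},{"xyz":[0,0,-30],"angular":[0,0,0],"grip":0},{"xyz":[0,-20,-20],"angular":[0,0,0],"grip":0}]';python3 -m pendant '[{"xyz":[0,-30,0],"angular":[0,0,0],"grip":0},{"xyz":[0,-30,0],"angular":[0,0,0],"grip":0},{"xyz":[0,-30,0],"angular":[0,0,0],"grip":0},{"xyz":[0,-10,0],"angular":[0,0,0],"grip":0},{"xyz":[0,0,0],"angular":[0,0,0],"grip":0}]'
python3 - <<'E'
from h import *
delta([*f2w([-.262,-.063]),.010],TH)
E
```

```text
time: 4.85
tool_pos: [0.4243, 0.1416, 0.074]
tool_rot: [0.035, 0.999, 0.0, 0.0]
force: [1.0, -1.1, -0.0]
gripper_width: -0.0
time: 5.35
tool_pos: [0.4216, 0.0371, 0.0779]
tool_rot: [0.036, 0.999, 0.001, 0.006]
force: [-0.3, 0.3, -0.2]
gripper_width: 0.0003
t 5.35 pos [0.4216 0.0371 0.0779] fence [-256.1402  -53.8354] rot [ 0.0029  0.0122 -0.0007] shift after rot mm [ 5.8598 -9.1646 67.8986] shift now [ 6.683  -9.3657 67.7951] F [-0.2637  0.3261 -0.2272]
```

```bash
python3 -m pendant '[{"xyz":[3,-5,10],"angular":[0,0.01,0],"grip":0},{"xyz":[3,-5,20],"angular":[0,0,0],"grip":0},{"xyz":[0,0,20],"angular":[0,0,0],"grip":0},{"xyz":[0,0,12],"angular":[0,0,0],"grip":0},{"xyz":[0,0,3],"angular":[0,0,0],"grip":0}]'
python3 - <<'E'
from h import *
delta([*f2w([-.241,-.063]),.010],TH)
cv2.imwrite('pics/w4.png',env.snapshot('wrist'))
E
```

```text
time: 5.85
tool_pos: [0.4171, 0.0325, 0.0092]
tool_rot: [0.033, 0.999, 0.003, 0.002]
force: [0.6, -0.7, -0.5]
gripper_width: 0.0001
t 5.85 pos [0.4171 0.0325 0.0092] fence [-260.2358  -58.786 ] rot [0.0065 0.0044 0.005 ] shift after rot mm [-19.2358  -4.214   -0.7934] shift now [-19.2179  -4.3045  -0.7372] F [ 0.6126 -0.6796 -0.4693]
```

View pics/w4.png

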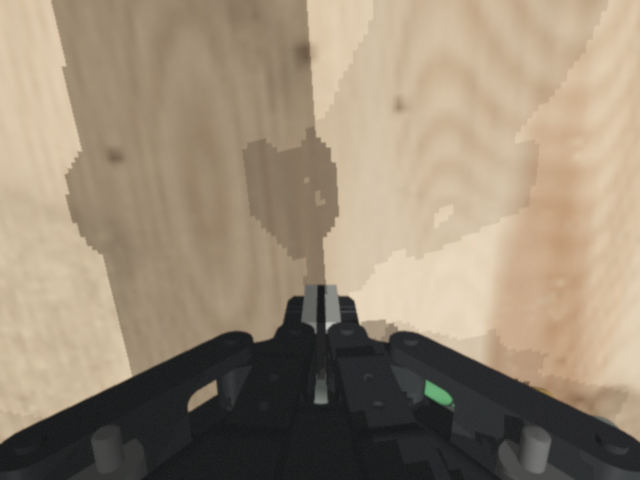

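```bash
python3 -m pendant '[{"xyz":[-6,-2,0],"angular":[0.006,0.004,0.005],"grip":0},{"xyz":[-6,-2,0],"angular":[0,0,0],"grip":0},{"xyz":[-7,-1,0],"angular":[0,-0.005,0],"grip":0},{"xyz":[-7,0,0],"angular":[0,-0.01,0],"grip":0},{"xyz":[-7,0,0],"angular":[0,-0.01,0],"grip":0}]';python3 -m pendant '[{"xyz":[-7,0,0],"angular":[0,-0.01,0],"grip":0},{"xyz":[-7,0,0],"angular":[0,-0.01,0],"grip":0},{"xyz":[-7,0,0],"angular":[0,-0.01,0],"grip":0},{"xyz":[-4,0,0],"angular":[0,-0.01,0],"grip":0},{"xyz":[0,0,0],"angular":[0,0,0],"grip":0}]'
python3 - <<'E'
from h import *
delta([*f2w([-.241,-.063]),.010],TH)
im=env.snapshot('top');cv2.imwrite('pics/t5.png',im);crop(im,285,205,120,100,6,'pics/t5c.png')
E
```

```text
time: 6.4
tool_pos: [0.4475, 0.0244, 0.0095]
tool_rot: [0.035, 0.999, -0.002, 0.009]
force: [-5.3, -2.3, -1.8]
gripper_width: -0.0001
time: 6.9
tool_pos: [0.466, 0.0182, 0.0095]
tool_rot: [0.037, 0.999, -0.005, 0.022]
force: [-2.3, -0.1, -1.3]
gripper_width: -0.0004
t 6.9 pos [0.466  0.0182 0.0095] fence [-210.4946  -69.5163] rot [-0.009   0.0452 -0.0037] shift after rot mm [30.5054  6.5163 -0.5405] shift now [30.4724  6.3915 -1.9781] F [-2.3351 -0.1378 -1.3348]
```

View pics/t5c.png

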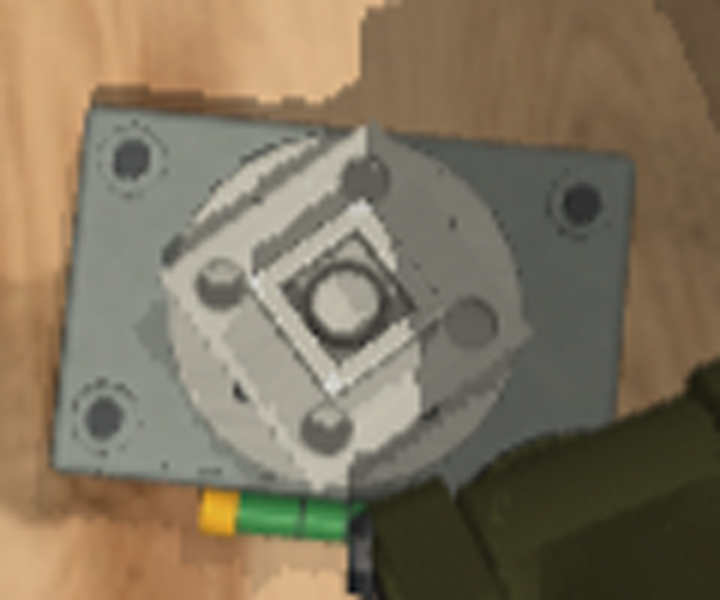

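```bash
python3 - <<'E'
from h import *
stand(['FL','FR','RL'],[(90,107),(634,157),(52,468)],285,205,6)
E
```

```text
res [[-0.008089841885938753, 0.2923786769842007], [-0.11309129814895957, -0.1294549934173217], [0.12118114003506486, -0.16292368356682352]] centre fence mm [-134.9   -3.6] rel yaw deg -2.0287315017949568
rear_left [-192.5   66.5]
rear_right [-197.3  -69.4]
front_left [-72.1  74.2]
front_right [-77.8 -85.7]
lead L-R at rear 4.814487872791005
```

```bash
python3 -m pendant '[{"xyz":[-7,1,0],"angular":[-0.005,0.02,0],"grip":0},{"xyz":[-7,1,0],"angular":[0,0.015,0],"grip":0},{"xyz":[-7,1,0],"angular":[0,0.005,0],"grip":0},{"xyz":[-7,1,0],"angular":[0,0,0],"grip":0},{"xyz":[-7,1,0],"angular":[0,0,0],"grip":0}]'
python3 - <<'E'
from h import *
delta([*f2w([-.187,-.067]),.010],TH)
E
```

```text
time: 7.45
tool_pos: [0.4884, 0.0154, 0.0096]
tool_rot: [0.039, 0.999, -0.007, -0.01]
force: [-10.3, -3.4, 6.1]
gripper_width: -0.0004
t 7.45 pos [0.4884 0.0154 0.0096] fence [-187.9673  -70.7387] rot [-0.014  -0.02   -0.0063] shift after rot mm [-0.9673  3.7387 -0.3538] shift now [-0.9358  3.7393 -0.4253] F [-10.2841  -3.4495   6.0585]
```

```bash
python3 -m pendant '[{"xyz":[0,0,0],"angular":[0,0,0],"grip":0},{"xyz":[15,0,0],"angular":[-0.01,0,0],"grip":0},{"xyz":[20,0,0],"angular":[0,0,-0.005],"grip":0},{"xyz":[15,0,-15],"angular":[0,0,0],"grip":0},{"xyz":[0,0,-30],"angular":[0,0,0],"grip":0}]'
python3 - <<'E'
from h import *
delta([*f2w([-.24,.066]),.070],TH)
im=env.snapshot('top');cv2.imwrite('pics/t6.png',im);crop(im,285,195,120,100,6,'pics/t6c.png')
E
```

```text
time: 7.95
tool_pos: [0.4421, 0.0204, 0.0556]
tool_rot: [0.036, 0.999, -0.0, -0.007]
force: [1.0, 0.5, 0.5]
gripper_width: -0.0002
t 7.95 pos [0.4421 0.0204 0.0556] fence [-234.4881  -69.0173] rot [-0.0007 -0.013  -0.001 ] shift after rot mm [  5.5119 135.0173 -14.4085] shift now [  5.8305 135.0011 -14.4344] F [1.0248 0.4626 0.4769]
```

View pics/t6c.png

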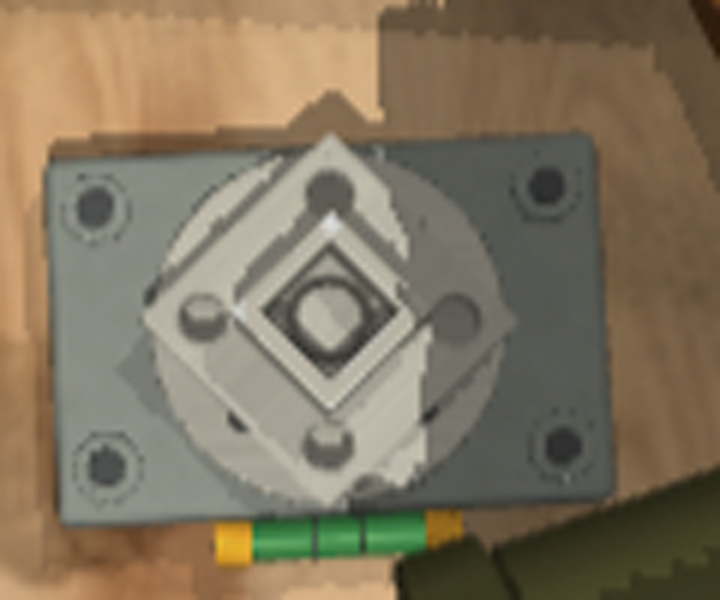

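```bash
python3 - <<'E'
from h import *
stand(['FL','FR','RL','RR'],[(48,158),(596,133),(62,524),(613,498)],285,195,6)
E
```

```text
res [[-0.5435440071104303, -0.12099110679791858], [-0.613132552883755, 0.5919657733838984], [0.8811391509759847, 0.07216339446525222], [0.2755374090178675, -0.5431380610511904]] centre fence mm [-120.7    2.1] rel yaw deg 5.902141698984802
rear_left [-187.4   63.6]
rear_right [-173.4  -71.7]
front_left [-69.3  87.8]
front_right [-52.8 -71.3]
lead L-R at rear -13.984841703378606
```

Right lead is only 14 mm, so I'll return and nudge it about 6 mm more.

```bash
python3 -m pendant '[{"xyz":[0,0,22],"angular":[0,-0.01,0],"grip":0},{"xyz":[0,1,20],"angular":[0,0,0],"grip":0},{"xyz":[-12,1,4],"angular":[0,0,0],"grip":0},{"xyz":[-15,0,0],"angular":[0,0,0],"grip":0},{"xyz":[-12,0,0],"angular":[0,0,0],"grip":0}]'
python3 - <<'E'
from h import *
delta([*f2w([-.181,-.067]),.010],TH)
E
```

```text
time: 8.5
tool_pos: [0.4941, 0.0215, 0.0191]
tool_rot: [0.035, 0.999, 0.002, 0.011]
force: [-6.3, -1.3, -1.1]
gripper_width: -0.0003
t 8.5 pos [0.4941 0.0215 0.0191] fence [-182.6758  -64.2567] rot [0.004  0.022  0.0002] shift after rot mm [-1.6758 -2.7433  9.0663] shift now [-1.475  -2.7795  9.0901] F [-6.3405 -1.27   -1.1431]
```

```bash
python3 -m pendant '[{"xyz":[-6,0,0],"angular":[0,0,0],"grip":0},{"xyz":[0,0,0],"angular":[0,0,0],"grip":0},{"xyz":[15,0,0],"angular":[0,0.02,0],"grip":0},{"xyz":[25,0,-10],"angular":[0,0,0],"grip":0},{"xyz":[15,0,-40],"angular":[0,0,0],"grip":0}]'
python3 - <<'E'
from h import *
delta([*f2w([-.24,.066]),.070],TH)
im=env.snapshot('top');cv2.imwrite('pics/t7.png',im);crop(im,285,195,120,100,6,'pics/t7c.png')
E
```

```text
time: 9.0
tool_pos: [0.4459, 0.0253, 0.0673]
tool_rot: [0.036, 0.999, 0.003, -0.0]
force: [0.6, 0.3, 1.2]
gripper_width: -0.0001
t 9.0 pos [0.4459 0.0253 0.0673] fence [-231.0366  -63.8871] rot [ 0.0054 -0.0009 -0.0006] shift after rot mm [  8.9634 129.8871  -2.6548] shift now [  9.043  129.8941  -1.9438] F [0.6149 0.3142 1.2283]
```

View pics/t7c.png

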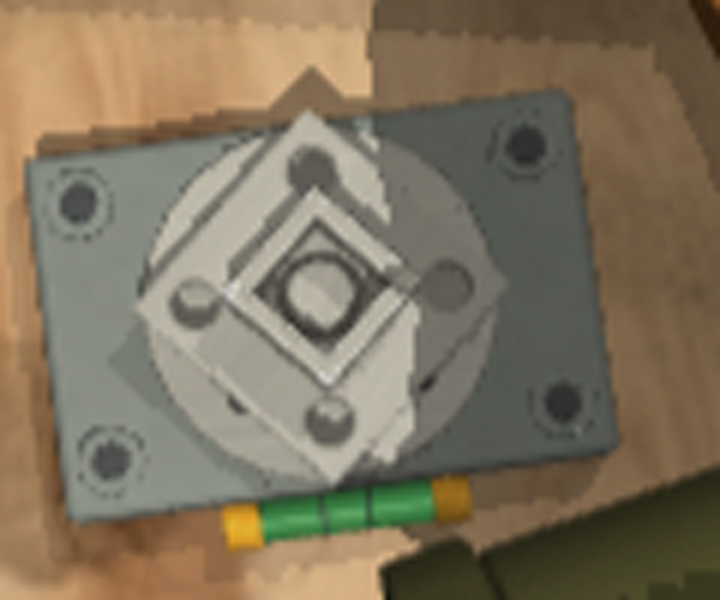

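```bash
python3 - <<'E'
from h import *
stand(['FL','FR','RL','RR'],[(26,159),(572,91),(73,522),(619,455)],285,195,6)
E
```

```text
res [[-0.6961010085816399, -0.9227940404960833], [-0.7987853323423444, 0.5184606615519782], [0.5705026380336542, 0.6442003438827948], [0.9243837028902746, -0.2398669649387314]] centre fence mm [-113.9    4.8] rel yaw deg 10.46902492207406
rear_left [-185.3   60.8]
rear_right [-160.5  -73. ]
front_left [-69.4  94.4]
front_right [-40.4 -63. ]
lead L-R at rear -24.711735088561056
```

```bash
python3 -m pendant '[{"xyz":[0,35,0],"angular":[0,0,0],"grip":0},{"xyz":[0,35,0],"angular":[0,0,0],"grip":0},{"xyz":[0,35,0],"angular":[0,0,0],"grip":0},{"xyz":[0,20,10],"angular":[0,0,0],"grip":0},{"xyz":[0,0,20],"angular":[0,0,0],"grip":0}]'
python3 - <<'E'
from h import *
delta([*f2w([-.205,.064]),.010],TH)
E
```

```text
time: 9.55
tool_pos: [0.4591, 0.157, 0.0518]
tool_rot: [0.037, 0.999, 0.007, 0.012]
force: [-0.4, -0.6, -0.2]
gripper_width: -0.0003
t 9.55 pos [0.4591 0.157  0.0518] fence [-227.2224   68.4234] rot [ 0.0141  0.023  -0.0031] shift after rot mm [-22.2224  -4.4234  41.7722] shift now [-21.2708  -4.9478  42.2065] F [-0.4065 -0.6229 -0.1636]
```

```bash
python3 -m pendant '[{"xyz":[0,-2,17],"angular":[0.01,0.015,0],"grip":0},{"xyz":[0,-2,17],"angular":[0.005,0.005,0],"grip":0},{"xyz":[-8,-1,8],"angular":[0,0,0],"grip":0},{"xyz":[-12,0,0],"angular":[0,0,0],"grip":0},{"xyz":[-7,0,0],"angular":[0,0,0],"grip":0}]'
python3 - <<'E'
from h import *
delta([*f2w([-.205,.064]),.010],TH)
E
```

```text
time: 10.05
tool_pos: [0.4866, 0.1543, 0.0096]
tool_rot: [0.034, 0.999, 0.001, 0.002]
force: [-6.7, 2.4, 1.8]
gripper_width: 0.0
t 10.05 pos [0.4866 0.1543 0.0096] fence [-199.6264   67.6495] rot [0.0028 0.0048 0.0034] shift after rot mm [ 5.3736 -3.6495 -0.3808] shift now [ 5.3841 -3.6299 -0.4169] F [-6.738   2.3871  1.8204]
```

```bash
python3 -m pendant '[{"xyz":[-8,0,0],"angular":[0,0,0],"grip":0},{"xyz":[-8,0,0],"angular":[0,0,0],"grip":0},{"xyz":[-8,0,0],"angular":[0,-0.005,0],"grip":0},{"xyz":[-8,0,0],"angular":[0,-0.005,0],"grip":0},{"xyz":[-8,0,0],"angular":[0,-0.005,0],"grip":0}]'
python3 - <<'E'
from h import *
delta([*f2w([-.154,.064]),.010],TH)
im=env.snapshot('top');cv2.imwrite('pics/t8.png',im);crop(im,285,185,120,100,6,'pics/t8c.png')
E
```

```text
time: 10.55
tool_pos: [0.5227, 0.1538, 0.0114]
tool_rot: [0.033, 0.999, 0.002, 0.004]
force: [-4.9, 2.3, -2.7]
gripper_width: 0.0
t 10.55 pos [0.5227 0.1538 0.0114] fence [-163.6003   69.7713] rot [0.0048 0.0087 0.0059] shift after rot mm [-9.6003 -5.7713  1.4276] shift now [-9.5535 -5.8346  1.4833] F [-4.9009  2.2573 -2.7105]
```

View pics/t8c.png

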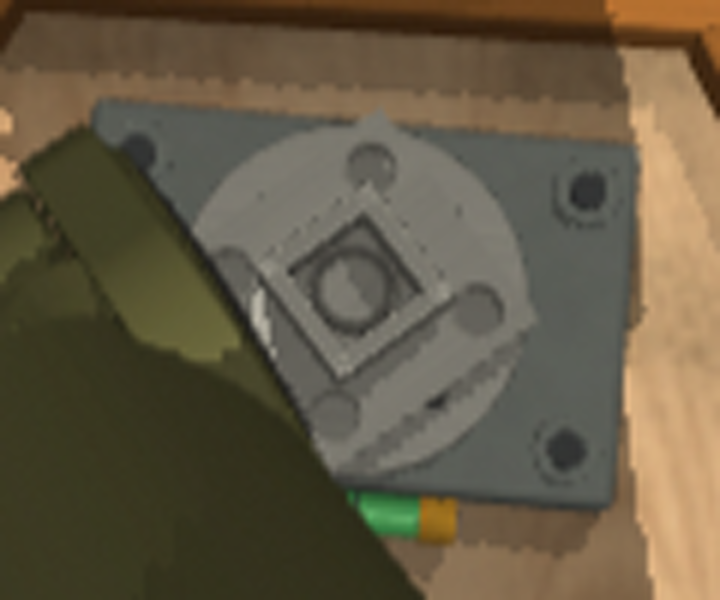

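```bash
python3 - <<'E'
from h import *
stand(['FL','FR','RR'],[(95,99),(637,146),(612,508)],285,185,6)
E
python3 -m pendant '[{"xyz":[-7,-1,0],"angular":[0.005,0.005,0.005],"grip":0},{"xyz":[-7,-1,0],"angular":[0,0,0],"grip":0},{"xyz":[-5,0,0],"angular":[0,0,0],"grip":0},{"xyz":[0,0,0],"angular":[0,0,0],"grip":0},{"xyz":[0,0,0],"angular":[0,0,0],"grip":0}]'
python3 - <<'E'
from h import *
delta([*f2w([-.154,.064]),.010],TH)
im=env.snapshot('top');cv2.imwrite('pics/t9.png',im);crop(im,285,185,120,100,6,'pics/t9c.png')
E
```

```text
res [[-0.33759266777955155, -0.043422399759546204], [-0.16297957968347543, -0.40926839119301284], [0.500572247463027, 0.4526907909525729]] centre fence mm [-92.5  -3.2] rel yaw deg -1.7130597554097868
rear_left [-150.5   66.6]
rear_right [-154.5  -69.4]
front_left [-30.2  75. ]
front_right [-35.  -84.9]
lead L-R at rear 4.065594705959171
time: 11.1
tool_pos: [0.5417, 0.1516, 0.0127]
tool_rot: [0.035, 0.999, 0.001, 0.001]
force: [-2.7, 2.3, -2.3]
gripper_width: -0.0002
t 11.1 pos [0.5417 0.1516 0.0127] fence [-144.4674   68.8481] rot [0.002  0.001  0.0006] shift after rot mm [ 9.5326 -4.8481  2.6802] shift now [ 9.5381 -4.848   2.6608] F [-2.6517  2.2718 -2.3455]
```

View pics/t9c.png

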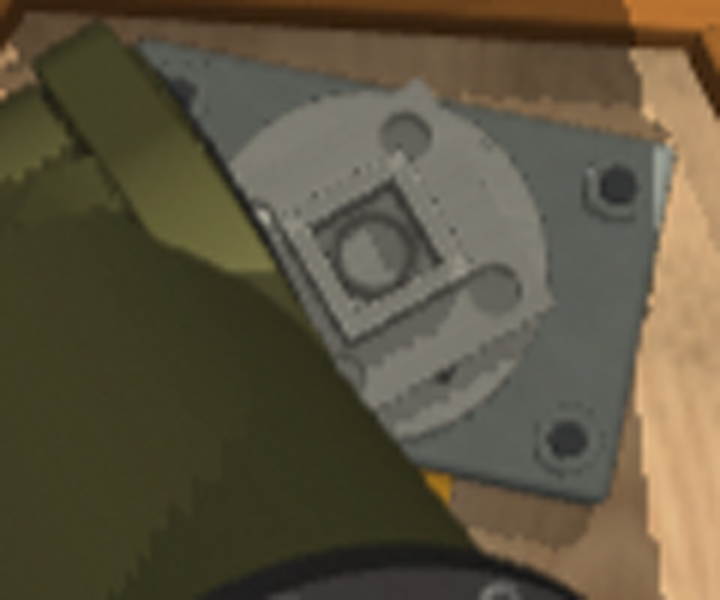

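```bash
python3 - <<'E'
from h import *
stand(['FR','RR'],[(671,145),(607,500)],285,185,6)
stand(['FR','RR'],[(617,187),(567,440)],285,185,6,HO)
E
```

```text
res [[-0.01652131789786626, 0.0033815933594832925], [0.01652131789775524, -0.0033815933594832925]] centre fence mm [-82.1  -8.6] rel yaw deg -7.488103731527889
rear_left [-132.7   66.7]
rear_right [-150.4  -68.2]
front_left [-12.2  62.9]
front_right [-33.  -95.7]
lead L-R at rear 17.723565784379048
res [[0.9683936759042888, -0.21335791532266224], [-0.9683936759042888, 0.21335791532264836]] centre fence mm [-81.2  -9. ] rel yaw deg -8.345526233429613
rear_left [-130.7   67. ]
rear_right [-150.4  -67.6]
front_left [-10.2  61.4]
front_right [-33.4 -96.9]
lead L-R at rear 19.739368493129035
```

```bash
python3 -m pendant '[{"xyz":[15,0,0],"angular":[0,0,0],"grip":0},{"xyz":[25,0,0],"angular":[0,0,0],"grip":0},{"xyz":[10,0,-25],"angular":[0,0,0],"grip":0},{"xyz":[0,-10,-30],"angular":[0,0,0],"grip":0},{"xyz":[0,-35,0],"angular":[0,0,0],"grip":0}]';python3 -m pendant '[{"xyz":[0,-35,0],"angular":[0,0,0],"grip":0},{"xyz":[0,-35,0],"angular":[0,0,0],"grip":0},{"xyz":[0,-20,0],"angular":[0,0,0],"grip":0},{"xyz":[0,0,10],"angular":[0,0,0],"grip":0},{"xyz":[0,0,15],"angular":[0,0,0],"grip":0}]'
python3 - <<'E'
from h import *
delta([*f2w([-.185,-.067]),.010],TH)
E
```

```text
time: 11.65
tool_pos: [0.4923, 0.1123, 0.0709]
tool_rot: [0.033, 0.999, 0.002, 0.007]
force: [1.0, -0.4, -0.1]
gripper_width: -0.0
time: 12.15
tool_pos: [0.4935, 0.0117, 0.0507]
tool_rot: [0.038, 0.999, 0.0, 0.016]
force: [-0.4, -0.3, -1.2]
gripper_width: -0.0
t 12.15 pos [0.4935 0.0117 0.0507] fence [-182.5963  -74.114 ] rot [ 0.0017  0.0329 -0.0046] shift after rot mm [ 2.4037  7.114  40.7244] shift now [ 3.7771  7.0287 40.6349] F [-0.4175 -0.2804 -1.1863]
```

```bash
python3 -m pendant '[{"xyz":[2,3,15],"angular":[0,0.02,0],"grip":0},{"xyz":[0,3,15],"angular":[0,0.01,0],"grip":0},{"xyz":[0,1,10],"angular":[0,0,0],"grip":0},{"xyz":[-8,0,0],"angular":[0,0,0],"grip":0},{"xyz":[-8,0,0],"angular":[0,0,0],"grip":0}]'
python3 - <<'E'
from h import *
delta([*f2w([-.162,-.067]),.010],TH)
E
```

```text
time: 12.65
tool_pos: [0.5108, 0.0196, 0.0073]
tool_rot: [0.037, 0.999, 0.001, 0.002]
force: [-0.6, 0.3, 0.1]
gripper_width: -0.0001
t 12.65 pos [0.5108 0.0196 0.0073] fence [-165.9183  -65.0131] rot [ 0.0018  0.0047 -0.003 ] shift after rot mm [-3.9183 -1.9869 -2.6907] shift now [-3.9368 -1.9702 -2.6759] F [-0.5728  0.2732  0.1205]
```

```bash
python3 -m pendant '[{"xyz":[-6,0,-1],"angular":[0,0.004,0],"grip":0},{"xyz":[-7,0,-1],"angular":[0,0,0],"grip":0},{"xyz":[-7,0,0],"angular":[0,0,0],"grip":0},{"xyz":[-7,0,0],"angular":[0,0,0],"grip":0},{"xyz":[-6,0,0],"angular":[0,0,0],"grip":0}]'
python3 - <<'E'
from h import *
delta([*f2w([-.134,-.067]),.010],TH)
im=env.snapshot('top');cv2.imwrite('pics/t10.png',im);crop(im,275,165,140,110,5.5,'pics/t10c.png')
E
```

```text
time: 13.15
tool_pos: [0.5381, 0.0135, 0.009]
tool_rot: [0.038, 0.999, -0.002, -0.008]
force: [-5.6, -0.5, -0.2]
gripper_width: -0.0001
t 13.15 pos [0.5381 0.0135 0.009 ] fence [-138.2221  -69.126 ] rot [-0.0045 -0.0156 -0.0054] shift after rot mm [-4.2221  2.126  -1.0026] shift now [-4.1944  2.144  -1.0778] F [-5.5972 -0.5311 -0.2013]
```

View pics/t10c.png

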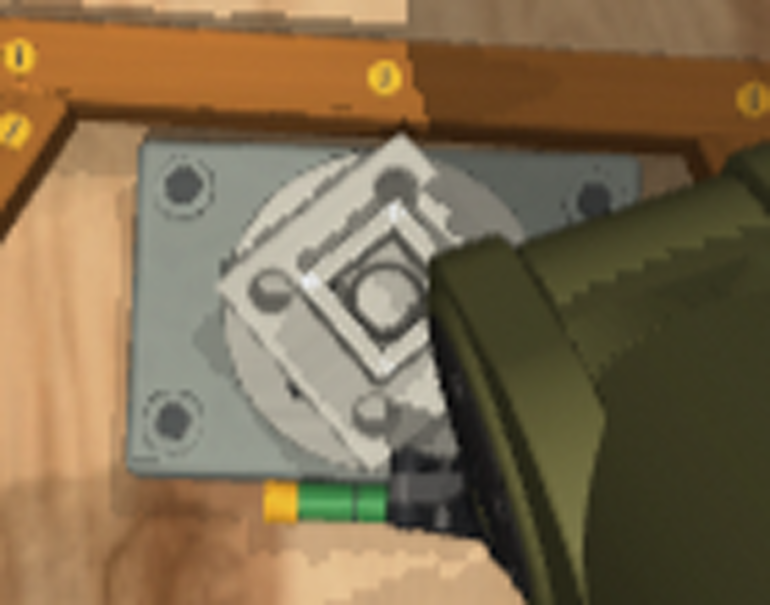

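```bash
python3 - <<'E'
from h import *
stand(['FL','FR','RL'],[(143,139),(639,158),(127,474)],275,165,5.5)
stand(['FL','FR','RL'],[(183,184),(594,199),(172,420)],275,165,5.5,HO)
E
```

```text
res [[-1.2763667705580906, 0.5236648509426012], [-0.17467494202105804, -0.2053944474147834], [1.4510417125790376, -0.31827040352783165]] centre fence mm [-66.5  -4.7] rel yaw deg 1.3528537191540442
rear_left [-128.    61.8]
rear_right [-124.8  -74.1]
front_left [-8.4 76.7]
front_right [ -4.6 -83.3]
lead L-R at rear -3.210899857355244
res [[0.6465914373803283, -0.1590757434571377], [0.03605375518167531, 0.06582788568695874], [-0.6826451925618926, 0.09324785777015121]] centre fence mm [-65.3  -4.2] rel yaw deg 0.8671971266850114
rear_left [-126.3   62.9]
rear_right [-124.2  -73.1]
front_left [-6.5 76.7]
front_right [ -4.1 -83.2]
lead L-R at rear -2.0583419467515256
```

```bash
python3 -m pendant '[{"xyz":[-6,0,0],"angular":[0,-0.01,0],"grip":0},{"xyz":[-6,0,0],"angular":[0,0,0],"grip":0},{"xyz":[-3,0,0],"angular":[0,0,0],"grip":0},{"xyz":[0,0,0],"angular":[0,0,0],"grip":0},{"xyz":[0,0,0],"angular":[0,0,0],"grip":0}]'
python3 - <<'E'
from h import *
delta([*f2w([-.134,-.067]),.010],TH)
E
```

```text
time: 13.7
tool_pos: [0.5421, 0.0124, 0.0092]
tool_rot: [0.038, 0.999, -0.003, -0.014]
force: [-1.8, -0.4, -1.6]
gripper_width: -0.0002
t 13.7 pos [0.5421 0.0124 0.0092] fence [-134.1243  -69.9385] rot [-0.0076 -0.027  -0.0045] shift after rot mm [-0.1243  2.9385 -0.7818] shift now [-0.0895  2.933  -0.807 ] F [-1.806  -0.4276 -1.6392]
```

```bash
python3 -m pendant '[{"xyz":[15,0,0],"angular":[-0.005,-0.01,0],"grip":0},{"xyz":[25,0,0],"angular":[0,-0.01,-0.005],"grip":0},{"xyz":[10,0,-25],"angular":[0,0,0],"grip":0},{"xyz":[0,10,-30],"angular":[0,0,0],"grip":0},{"xyz":[0,35,0],"angular":[0,0,0],"grip":0}]';python3 -m pendant '[{"xyz":[0,35,0],"angular":[0,0,0],"grip":0},{"xyz":[0,35,0],"angular":[0,0,0],"grip":0},{"xyz":[0,20,0],"angular":[0,0,0],"grip":0},{"xyz":[0,0,10],"angular":[0,0,0],"grip":0},{"xyz":[0,0,15],"angular":[0,0,0],"grip":0}]'
python3 - <<'E'
from h import *
delta([*f2w([-.155,.064]),.010],TH)
im=env.snapshot('top');cv2.imwrite('pics/t11.png',im);crop(im,275,165,140,110,5.5,'pics/t11c.png')
E
```

```text
time: 14.2
tool_pos: [0.5027, 0.058, 0.0688]
tool_rot: [0.04, 0.999, -0.0, 0.005]
force: [1.4, 0.0, 0.7]
gripper_width: 0.0001
time: 14.7
tool_pos: [0.5222, 0.1596, 0.0509]
tool_rot: [0.038, 0.999, 0.006, 0.018]
force: [-0.8, 0.3, 0.2]
gripper_width: 0.0
t 14.7 pos [0.5222 0.1596 0.0509] fence [-164.4347   75.4515] rot [ 0.0137  0.0362 -0.0046] shift after rot mm [ -9.4347 -11.4515  40.9151] shift now [ -8.0052 -11.971   41.0708] F [-0.76    0.3498  0.2436]
```

View pics/t11c.png

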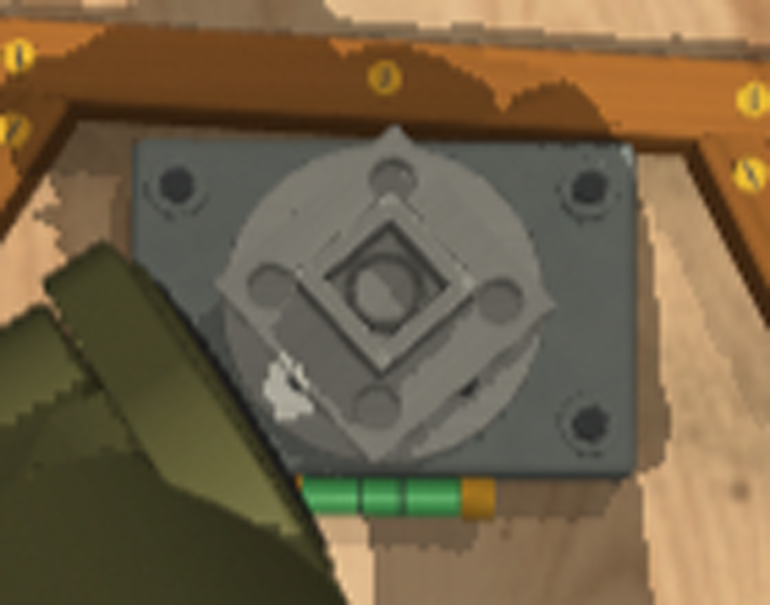

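```bash
python3 -m pendant '[{"xyz":[2,-4,15],"angular":[0.01,0.02,0],"grip":0},{"xyz":[0,-3,15],"angular":[0,0.015,0],"grip":0},{"xyz":[-2,-2,10],"angular":[0,0,0],"grip":0},{"xyz":[-10,0,0],"angular":[0,0,0],"grip":0},{"xyz":[-8,0,0],"angular":[0,0,0],"grip":0}]'
python3 -m pendant '[{"xyz":[-7,0,0],"angular":[0,0,0],"grip":0},{"xyz":[-7,0,0],"angular":[0,0,0],"grip":0},{"xyz":[-7,0,0],"angular":[0,0,0],"grip":0},{"xyz":[-7,0,0],"angular":[0,0,0],"grip":0},{"xyz":[-7,0,0],"angular":[0,0,0],"grip":0}]'
python3 - <<'E'
from h import *
delta([*f2w([-.134,.064]),.010],TH)
im=env.snapshot('top');cv2.imwrite('pics/t12.png',im);crop(im,275,165,140,110,5.5,'pics/t12c.png')
E
```

```text
time: 15.25
tool_pos: [0.542, 0.1448, 0.0059]
tool_rot: [0.04, 0.999, 0.001, -0.0]
force: [0.1, -0.2, 0.6]
gripper_width: 0.0004
time: 15.75
tool_pos: [0.5532, 0.1445, 0.0052]
tool_rot: [0.036, 0.999, -0.002, -0.024]
force: [-20.0, 0.7, 13.9]
gripper_width: 0.0004
t 15.75 pos [0.5532 0.1445 0.0052] fence [-132.4925   62.6146] rot [-0.0063 -0.0473 -0.0009] shift after rot mm [ 1.5075  1.3854 -4.8278] shift now [ 1.7357  1.3537 -4.7597] F [-19.9552   0.6853  13.9464]
```

View pics/t12c.png

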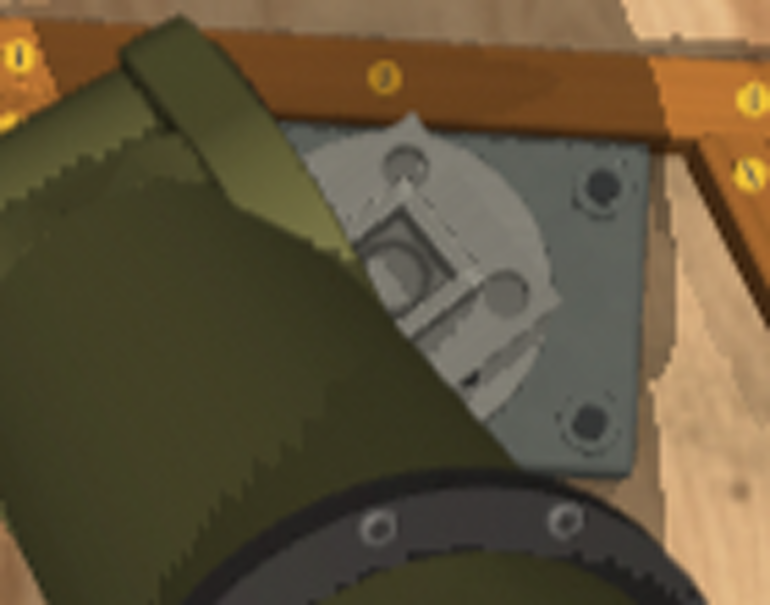

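Force has risen to 20 N, so the left is against the stop. I'll back off, rise, and check flushness.

```bash
python3 -m pendant '[{"xyz":[15,0,-1],"angular":[0,-0.02,0],"grip":0},{"xyz":[25,0,0],"angular":[0,-0.02,0],"grip":0},{"xyz":[20,0,-25],"angular":[0,0,0],"grip":0},{"xyz":[30,0,-40],"angular":[0,0,0],"grip":0},{"xyz":[30,0,-40],"angular":[0,0,0],"grip":0}]'
python3 -m pendant '[{"xyz":[30,0,-20],"angular":[0,0,0],"grip":0},{"xyz":[30,0,-20],"angular":[0,0,0],"grip":0},{"xyz":[30,0,0],"angular":[0,0,0],"grip":0},{"xyz":[0,0,0],"angular":[0,0,0],"grip":0.5},{"xyz":[0,0,0],"angular":[0,0,0],"grip":1}]'
python3 - <<'E'
from h import *
im=env.snapshot('top');cv2.imwrite('pics/t13.png',im);crop(im,275,165,140,110,5.5,'pics/t13c.png')
im=env.snapshot('scene');cv2.imwrite('pics/s13.png',im);crop(im,250,170,210,150,3.8,'pics/s13c.png')
E
```

```text
time: 16.3
tool_pos: [0.434, 0.1537, 0.1135]
tool_rot: [0.037, 0.999, -0.003, -0.005]
force: [0.9, 0.1, 1.1]
gripper_width: 0.0
time: 16.8
tool_pos: [0.3446, 0.1635, 0.1647]
tool_rot: [0.036, 0.999, 0.001, 0.004]
force: [-0.3, -0.1, -0.5]
gripper_width: 0.0282
```

View pics/t13c.png

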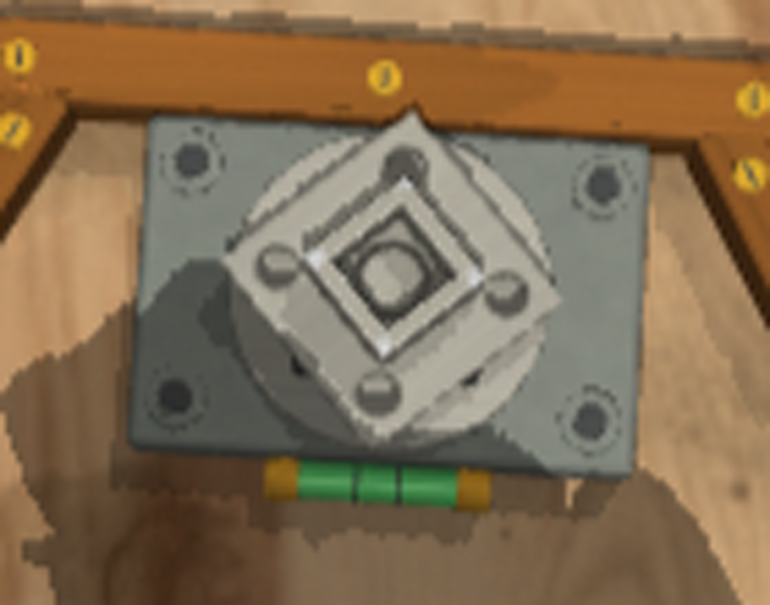

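View pics/s13c.png

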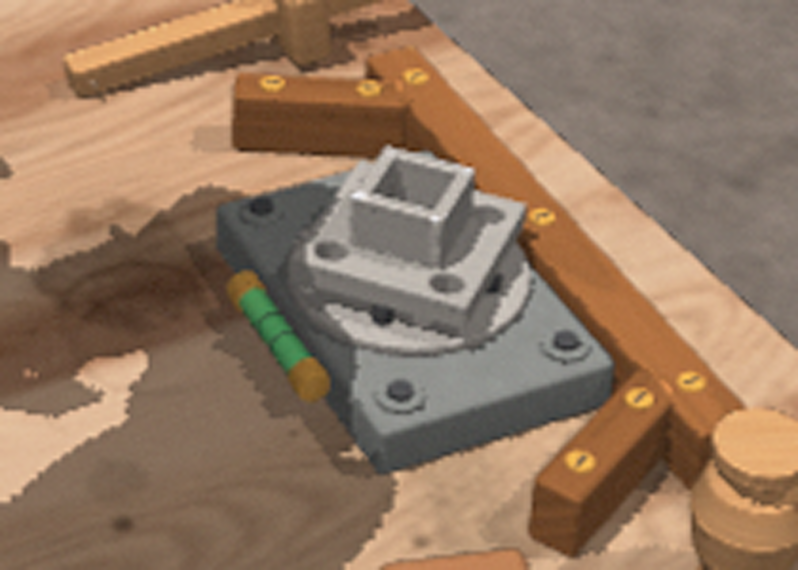

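```bash
python3 - <<'E'
from h import *
stand(['FL','FR','RL','RR'],[(151,114),(649,145),(131,446),(633,476)],275,165,5.5)
stand(['FL','FR','RL','RR'],[(192,160),(603,186),(176,396),(590,421)],275,165,5.5,HO)
delta([*f2w([-.165,-.067]),.070],TH)
E
```

```text
res [[-1.192191251778274, -0.34657735628509934], [-0.33627355481680166, -0.046618629924166655], [0.8637257944286159, 0.43503136372963214], [0.6647390121663488, -0.04183537752033839]] centre fence mm [-59.4  -6.4] rel yaw deg -0.1496037020842017
rear_left [-119.2   61.8]
rear_right [-119.6  -74.2]
front_left [ 0.8 73.5]
front_right [  0.4 -86.5]
lead L-R at rear 0.35510609223486256
res [[0.5326069189717231, -0.27326452005937973], [0.9355251088736249, 0.17002759141387935], [-0.5527477639843958, -0.06154624750245863], [-0.9153842638610632, 0.16478317614794513]] centre fence mm [-58.   -6.1] rel yaw deg -0.30874637281092426
rear_left [-117.7   62.3]
rear_right [-118.4  -73.7]
front_left [ 2.4 73.6]
front_right [  1.5 -86.4]
lead L-R at rear 0.7328515965408968
t 16.9 pos [0.3445 0.1632 0.164 ] fence [-341.9989   66.4706] rot [ 0.0006  0.0058 -0.0008] shift after rot mm [-176.9989 -133.4706   93.9816] shift now [-176.5544 -133.3974   94.9168] F [-0.251  -0.2437  0.1545]
```

Flush within measurement, though the right end could be off by half a millimetre. I'll do one confirming press at the right corner.

```bash
python3 -m pendant '[{"xyz":[-20,-35,10],"angular":[0,0,0],"grip":0},{"xyz":[-35,-35,20],"angular":[0,0,0],"grip":0},{"xyz":[-35,-35,20],"angular":[0,0,0],"grip":0},{"xyz":[-35,-25,20],"angular":[0,0,0],"grip":0},{"xyz":[-25,0,10],"angular":[0,0,0],"grip":0}]'
python3 - <<'E'
from h import *
delta([*f2w([-.150,-.070]),.010],TH)
E
```

```text
time: 17.4
tool_pos: [0.4915, 0.0223, 0.0842]
tool_rot: [0.034, 0.999, 0.001, 0.005]
force: [0.2, -0.4, 0.4]
gripper_width: -0.0001
t 17.4 pos [0.4915 0.0223 0.0842] fence [-185.353   -63.6735] rot [0.0023 0.0107 0.003 ] shift after rot mm [-35.353   -6.3265  74.1891] shift now [-34.5401  -6.5992  74.5474] F [ 0.241  -0.4201  0.3557]
```

```bash
python3 -m pendant '[{"xyz":[-5,-3,25],"angular":[0,0.01,0],"grip":0},{"xyz":[0,-2,25],"angular":[0,0,0],"grip":0},{"xyz":[0,-1,15],"angular":[0,0,0],"grip":0},{"xyz":[-10,0,8],"angular":[0,0,0],"grip":0},{"xyz":[-12,0,0],"angular":[0,0,0],"grip":0}]'
python3 - <<'E'
from h import *
delta([*f2w([-.130,-.070]),.010],TH)
E
```

```text
time: 17.9
tool_pos: [0.5264, 0.0083, 0.0021]
tool_rot: [0.039, 0.999, 0.001, -0.001]
force: [0.4, 0.1, -0.3]
gripper_width: 0.0
t 17.9 pos [0.5264 0.0083 0.0021] fence [-149.4855  -75.1574] rot [ 0.0009 -0.0023 -0.0066] shift after rot mm [-19.4855   5.1574  -7.9174] shift now [-19.4327   5.2929  -7.9576] F [ 0.4139  0.0975 -0.2904]
```

```bash
python3 -m pendant '[{"xyz":[-7,2,-5],"angular":[0,0,-0.005],"grip":0},{"xyz":[-7,2,-3],"angular":[0,0,0],"grip":0},{"xyz":[-7,0,0],"angular":[0,0,0],"grip":0},{"xyz":[-7,0,0],"angular":[0,0,0],"grip":0},{"xyz":[-7,0,0],"angular":[0,0,0],"grip":0}]'
python3 - <<'E'
from h import *
delta([*f2w([-.130,-.070]),.010],TH)
E
```

```text
time: 18.4
tool_pos: [0.5432, 0.0102, 0.0084]
tool_rot: [0.035, 0.999, -0.002, -0.023]
force: [-18.8, 1.7, 15.3]
gripper_width: -0.0001
t 18.4 pos [0.5432 0.0102 0.0084] fence [-132.8937  -72.0607] rot [-0.0054 -0.0456  0.0002] shift after rot mm [-2.8937  2.0607 -1.5571] shift now [-2.8199  2.0512 -1.6987] F [-18.8289   1.7461  15.3085]
```

Both corners stall at the same line (−132.5 and −132.9 tool x) at about 19 N, so the stand is home. Next I'll retreat and measure the plate.

```bash
python3 -m pendant '[{"xyz":[15,0,-1],"angular":[0,-0.02,0],"grip":0},{"xyz":[25,0,0],"angular":[0,-0.02,0],"grip":0},{"xyz":[20,0,-25],"angular":[0,0,0],"grip":0},{"xyz":[20,5,-40],"angular":[0,0,0],"grip":0},{"xyz":[20,10,-40],"angular":[0,0,0],"grip":1}]'
python3 -m pendant '[{"xyz":[10,20,-40],"angular":[0,0,0],"grip":1},{"xyz":[10,20,-10],"angular":[0,0,0],"grip":1},{"xyz":[0,10,0],"angular":[0,0,0],"grip":1},{"xyz":[0,0,0],"angular":[0,0,0],"grip":1},{"xyz":[0,0,0],"angular":[0,0,0],"grip":1}]'
python3 - <<'E'
from h import *
delta([*f2w([-.06,-.006]),.2],TH)
im=env.snapshot('top');cv2.imwrite('pics/t14.png',im);crop(im,275,165,140,110,5.5,'pics/t14c.png')
im=env.snapshot('wrist');cv2.imwrite('pics/w14.png',im)
E
```

```text
time: 18.9
tool_pos: [0.4427, 0.0332, 0.1174]
tool_rot: [0.036, 0.999, -0.003, -0.005]
force: [0.2, -0.2, 1.2]
gripper_width: 0.0132
time: 19.4
tool_pos: [0.4284, 0.0883, 0.177]
tool_rot: [0.034, 0.999, -0.002, 0.002]
force: [0.4, -0.7, -0.0]
gripper_width: 0.0846
t 19.4 pos [0.4284 0.0883 0.177 ] fence [-252.9311   -2.2667] rot [-0.003   0.0037  0.0027] shift after rot mm [-192.9311   -3.7333  -22.9672] shift now [-193.0031   -4.3203  -22.2488] F [ 0.4225 -0.6878 -0.048 ]
```

View pics/t14c.png

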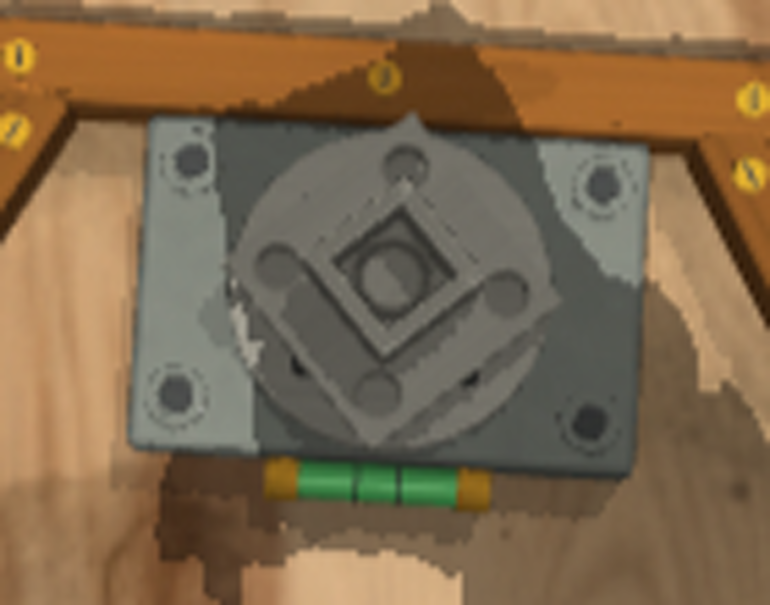

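View pics/w14.png

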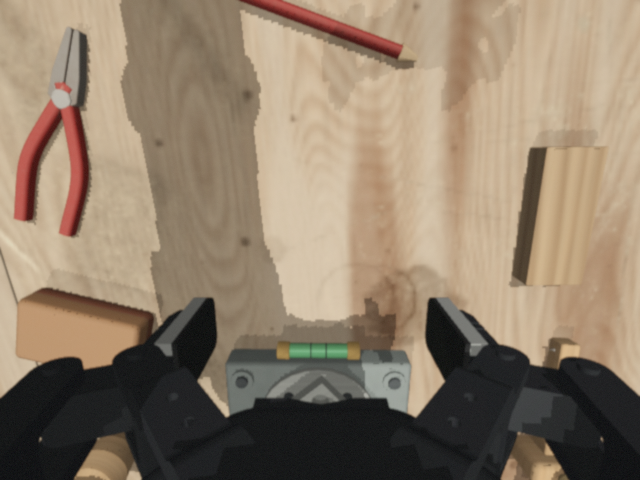

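```bash
python3 - <<'E'
from h import *
np.set_printoptions(precision=4,suppress=True)
sq=np.array([(1,1),(1,-1),(-1,-1),(-1,1)])
for px,z,h in(([(403,180),(484,274),(386,356),(305,258)],.084,.022),([(413,108),(562,299),(377,443),(224,262)],.056,.042)):
    B=back('top',[((u+.5)/5.5+274.5,(v+.5)/5.5+164.5) for u,v in px],z)
    f,r=fit(sq*h,B);print(f,r.tolist(),'rel stand deg',np.degrees(f[2]-TH),'fence',1000*w2f(f[:2]))
delta([*f2w([-.06,-.0065]),.2])
o=env.observe();print(o['joint_pos'])
E
```

```text
[ 0.6217  0.0706 -0.8933] [[1.4899163506555402, -0.015447636069379489], [-0.5063779175575878, -1.081672806257733], [-0.9094985975167669, 0.04323274802579824], [-0.07403983558140759, 1.053887694301342]] rel stand deg -47.10009222544163 fence [-58.8618  -6.1956]
[ 0.6227  0.07   -0.9086] [[-0.36022998746343404, 0.2728830774369889], [1.0099140868926604, -1.3344384278539887], [-1.7269139588884652, 0.5974498649689575], [1.077229859459461, 0.46410548544806307]] rel stand deg -47.97833728164106 fence [-57.9148  -6.7188]
t 19.5 pos [0.4283 0.0879 0.1766] fence [-253.0706   -2.6813] rot [0. 0. 0.] shift after rot mm [-193.1216   -4.2018  -22.9493] shift now [-193.1216   -4.2018  -22.9493] F [-0.2893  0.9154  0.3501]
[-0.0646  0.2851 -0.254   2.0505  0.1025  0.8162  1.1221]
```

```bash
python3 -m pendant '[{"xyz":[0,0,-5],"angular":[0,0,-0.13],"grip":1},{"xyz":[0,0,-5],"angular":[0,0,-0.14],"grip":1},{"xyz":[0,0,-5],"angular":[0,0,-0.14],"grip":1},{"xyz":[0,0,-5],"angular":[0,0,-0.14],"grip":1},{"xyz":[0,0,-5],"angular":[0,0,-0.14],"grip":1}]'
python3 - <<'E'
from h import *
delta([.622,.0703,.18],.671)
E
```

```text
time: 20.0
tool_pos: [0.4273, 0.0828, 0.1965]
tool_rot: [-0.313, 0.95, -0.001, -0.006]
force: [-0.7, 1.0, -0.0]
gripper_width: 0.0853
t 20.0 pos [0.4273 0.0828 0.1965] fence [-253.6417   -7.8386] rot [ 0.0012 -0.012  -0.0333] shift after rot mm [-144.6673 -130.8414   16.5047] shift now [-149.1262 -125.9733   14.5805] F [-0.6587  1.0225 -0.0433]
```

```bash
python3 -m pendant '[{"xyz":[-28,-25,0],"angular":[0,-0.01,-0.03],"grip":1},{"xyz":[-35,-31,0],"angular":[0,0,0],"grip":1},{"xyz":[-35,-31,0],"angular":[0,0,0],"grip":1},{"xyz":[-30,-28,0],"angular":[0,0,0],"grip":1},{"xyz":[-8,-8,0],"angular":[0,0,0],"grip":1}]'
python3 - <<'E'
from h import *
delta([.622,.0703,.14],.671)
E
```

```text
time: 20.5
tool_pos: [0.6143, 0.062, 0.1889]
tool_rot: [-0.328, 0.945, 0.0, -0.007]
force: [-0.6, 1.0, -0.3]
gripper_width: 0.0855
t 20.5 pos [0.6143 0.062  0.1889] fence [-65.7069 -15.2673] rot [ 0.0046 -0.0123 -0.0028] shift after rot mm [-11.1836   1.6606  48.9155] shift now [-11.7787   1.4686  48.7818] F [-0.5689  0.974  -0.2819]
```

```bash
python3 -m pendant '[{"xyz":[-6,1,5],"angular":[0.004,-0.01,0],"grip":1},{"xyz":[-5,1,10],"angular":[0,0,0],"grip":1},{"xyz":[0,0,10],"angular":[0,0,0],"grip":1},{"xyz":[0,0,5],"angular":[0,0,0],"grip":1},{"xyz":[0,0,0],"angular":[0,0,0],"grip":1}]'
python3 - <<'E'
from h import *
delta([.622,.0703,.061],.671)
im=env.snapshot('wrist');cv2.imwrite('pics/w15.png',im)
im=env.snapshot('scene');crop(im,200,80,240,200,3.0,'pics/s15c.png')
print(proj('wrist',[[.622,.0703,.084],[.622,.0703,.056]]))
E
```

```text
time: 21.0
tool_pos: [0.6194, 0.0682, 0.1507]
tool_rot: [-0.327, 0.945, 0.001, -0.005]
force: [-0.4, 0.1, 0.3]
gripper_width: 0.0855
t 21.0 pos [0.6194 0.0682 0.1507] fence [-61.0435  -8.7613] rot [ 0.0052 -0.0098 -0.0056] shift after rot mm [-3.3493  0.0178 89.6704] shift now [-4.2256 -0.4285 89.6324] F [-0.3699  0.0923  0.2541]
[[320.7038 261.989 ]
 [320.5408 249.9826]]
```

View pics/w15.png

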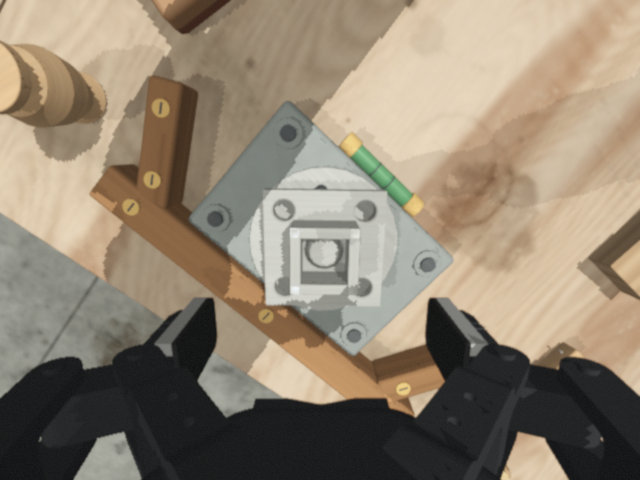

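View pics/s15c.png

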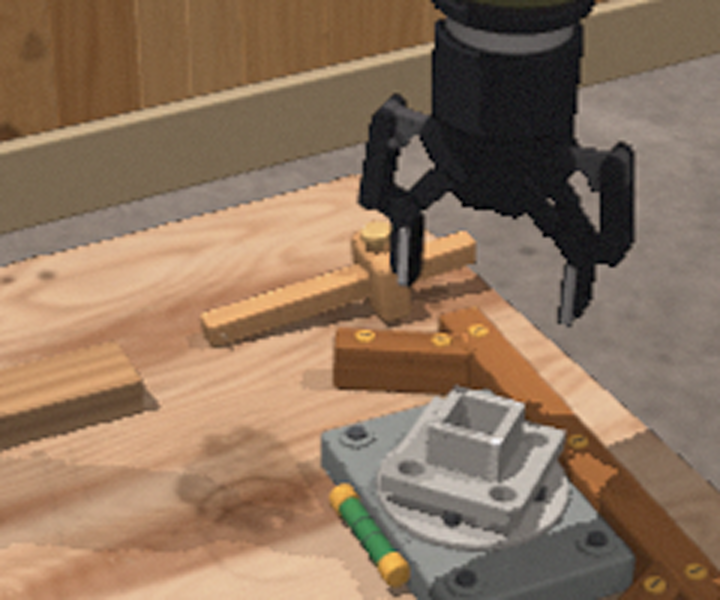

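```bash
python3 - <<'E'
from h import *
im=cv2.imread('pics/w15.png');crop(im,240,170,170,150,4.5,'pics/w15c.png')
E
```

```text
(no output)
```

View pics/w15c.png

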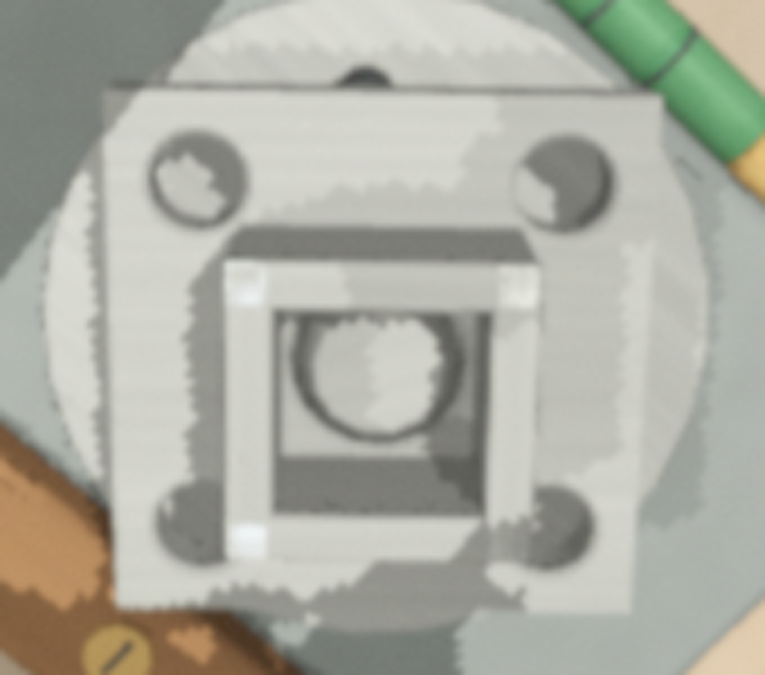

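```bash
python3 - <<'E'
from h import *
B=back('wrist',[(240+u/4.5,170+v/4.5) for u,v in [(225,260),(541,263),(536,563),(227,560)]],.084)
c=B.mean(0);print(c)
for i in range(4):
    d=B[(i+1)%4]-B[i];print(np.linalg.norm(d[:2])*1000,np.degrees(np.arctan2(d[1],d[0])))
C=back('wrist',[(240+u/4.5,170+v/4.5) for u,v in [(290,132),(690,163)]],.028) 
delta([c[0],c[1],.061],.671)
E
```

```text
[0.62049178 0.07255881 0.084     ]
43.51312287684284 127.4999218134206
44.476011323734376 38.826289709989965
44.77620247366541 -52.59006083604245
44.3943880041921 -142.80146184687925
t 21.1 pos [0.6201 0.0683 0.1517] fence [-60.3868  -8.6219] rot [ 0.0044 -0.0084 -0.0057] shift after rot mm [-2.9944  3.0658 90.7341] shift now [-3.7378  2.6858 90.7186] F [-0.5112 -0.3192 -0.7318]
```

```bash
python3 -m pendant '[{"xyz":[-2,1,10],"angular":[0.004,-0.008,-0.005],"grip":1},{"xyz":[-1,1,15],"angular":[0,0,0],"grip":1},{"xyz":[0,0,12],"angular":[0,0,0],"grip":1},{"xyz":[0,0,3],"angular":[0,0,0],"grip":0.75},{"xyz":[0,0,0],"angular":[0,0,0],"grip":0.75}]'
python3 - <<'E'
from h import *
delta([.6205,.0726,.061],.667)
im=env.snapshot('wrist');cv2.imwrite('pics/w16.png',im);crop(im,160,200,320,200,2.4,'pics/w16c.png')
E
```

```text
time: 21.6
tool_pos: [0.6223, 0.0721, 0.1141]
tool_rot: [-0.329, 0.944, -0.001, 0.003]
force: [-0.7, -0.3, 0.8]
gripper_width: 0.0641
t 21.6 pos [0.6223 0.0721 0.1141] fence [-58.4345  -4.7023] rot [-0.0035  0.0048  0.0038] shift after rot mm [ 1.0678  1.5196 53.1461] shift now [ 1.3194  1.7089 53.1347] F [-0.7187 -0.2541  0.8465]
```

View pics/w16c.png

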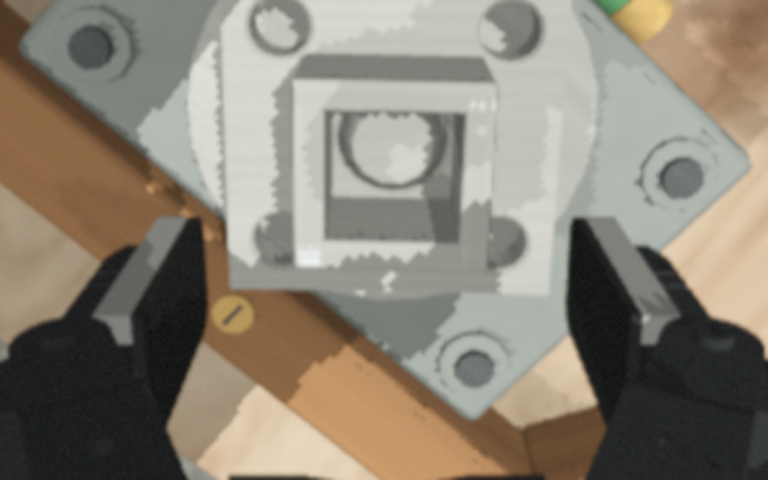

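```bash
python3 -m pendant '[{"xyz":[1,1.5,12],"angular":[-0.003,0.005,0.004],"grip":0.75},{"xyz":[0,0,15],"angular":[0,0,0],"grip":0.75},{"xyz":[0,0,12],"angular":[0,0,0],"grip":0.75},{"xyz":[0,0,8],"angular":[0,0,0],"grip":0.75},{"xyz":[0,0,2],"angular":[0,0,0],"grip":0.75}]'
python3 - <<'E'
from h import *
delta([.621,.0722,.062],.667)
im=env.snapshot('wrist');cv2.imwrite('pics/w17.png',im);crop(im,160,200,320,200,2.4,'pics/w17c.png')
E
```

```text
time: 22.15
tool_pos: [0.6217, 0.0727, 0.0638]
tool_rot: [-0.327, 0.945, -0.001, 0.001]
force: [-0.0, 0.4, -0.6]
gripper_width: 0.0639
t 22.15 pos [0.6217 0.0727 0.0638] fence [-59.029   -4.1106] rot [-0.0019  0.0021 -0.0016] shift after rot mm [0.8809 0.0583 1.7749] shift now [0.8847 0.0602 1.773 ] F [-0.0155  0.3812 -0.5691]
```

View pics/w17c.png

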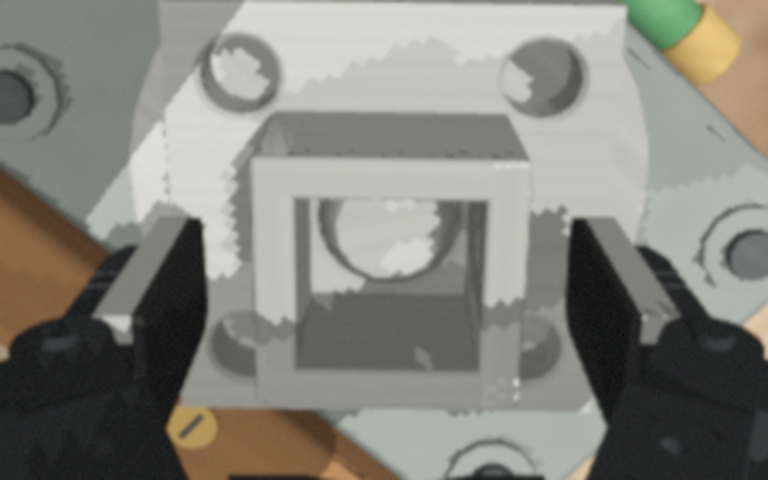

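Centred to about 0.2 mm. Closing on the boss.

```bash
python3 -m pendant '[{"xyz":[0,0,0],"angular":[0,0,0],"grip":0.6},{"xyz":[0,0,0],"angular":[0,0,0],"grip":0.54},{"xyz":[0,0,0],"angular":[0,0,0],"grip":0.52},{"xyz":[0,0,0],"angular":[0,0,0],"grip":0.5},{"xyz":[0,0,0],"angular":[0,0,0],"grip":0.5}]'
python3 - <<'E'
from h import *
o=env.observe();print(o['force'],o['ft_torque'],o['gripper_width'],o['joint_pos'])
delta([.621,.0722,.062],TH)
E
```

```text
time: 22.7
tool_pos: [0.6221, 0.073, 0.0649]
tool_rot: [-0.327, 0.945, -0.001, 0.002]
force: [-0.6, -0.3, -3.6]
gripper_width: 0.0437
[-0.58404351 -0.33928304 -3.57400229] [0.01188855 0.03070532 0.02155792] 0.04365085495701483 [ 0.0435039   0.68384846 -0.33134661  1.69823532  0.29039821  0.80419161
  1.81553172]
t 22.7 pos [0.6221 0.073  0.0649] fence [-58.6456  -3.7839] rot [-0.0011  0.0039  0.7366] shift after rot mm [ 1.0742 -0.8763  2.9124] shift now [1.3935 0.0793 2.9079] F [-0.584  -0.3393 -3.574 ]
```

```bash
python3 -m pendant '[{"xyz":[0,0,0],"angular":[0,0,0.06],"grip":0.5},{"xyz":[0,0,0],"angular":[0,0,0.1],"grip":0.5},{"xyz":[0,0,0],"angular":[0,0,0.1],"grip":0.5},{"xyz":[0,0,0],"angular":[0,0,0.1],"grip":0.5},{"xyz":[0,0,0],"angular":[0,0,0.1],"grip":0.5}]'
python3 - <<'E'
from h import *
o=env.observe();print(o['force'],o['ft_torque'],o['gripper_width'])
delta([.621,.0722,.062],TH)
E
```

```text
time: 23.2
tool_pos: [0.6224, 0.0721, 0.0649]
tool_rot: [-0.094, 0.996, -0.0, 0.002]
force: [0.8, -0.0, -2.1]
gripper_width: 0.0433
[ 0.77322954 -0.02806539 -2.12610139] [-0.10748386 -0.04853399  0.00593267] 0.04330688778543344
t 23.2 pos [0.6224 0.0721 0.0649] fence [-58.3275  -4.6589] rot [-0.0001  0.0044  0.2605] shift after rot mm [ 1.3923 -0.0014  2.8728] shift now [1.3581 0.3592 2.8668] F [ 0.7732 -0.0281 -2.1261]
```

```bash
python3 -m pendant '[{"xyz":[0,0,0],"angular":[0,0,0.1],"grip":0.5},{"xyz":[0,0,0],"angular":[0,0,0.1],"grip":0.5},{"xyz":[0,0,0],"angular":[0,0,0.06],"grip":0.5},{"xyz":[0,0,0],"angular":[0,0,0],"grip":0.5},{"xyz":[0,0,0],"angular":[0,0,0],"grip":0.5}]'
python3 - <<'E'
from h import *
o=env.observe();print(o['force'],o['ft_torque'],o['gripper_width'])
delta([.621,.0722,.062],TH)
im=env.snapshot('scene');crop(im,230,150,240,200,3.0,'pics/s18c.png')
E
```

```text
time: 23.7
tool_pos: [0.6221, 0.072, 0.0645]
tool_rot: [0.041, 0.999, -0.0, 0.002]
force: [0.0, 0.1, -3.1]
gripper_width: 0.043
[ 0.02668306  0.12509335 -3.09440034] [-0.05264611 -0.08140792 -0.04848104] 0.04298592483256175
t 23.7 pos [0.6221 0.072  0.0645] fence [-58.6277  -4.7823] rot [-0.0002  0.0039 -0.011 ] shift after rot mm [1.092  0.1221 2.49  ] shift now [1.1031 0.1107 2.4856] F [ 0.0267  0.1251 -3.0944]
```

View pics/s18c.png

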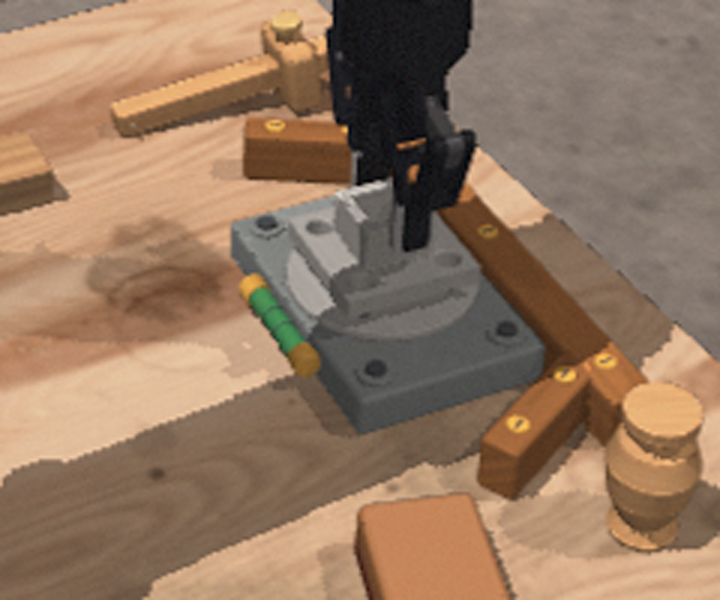

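Plate looks aligned and is still held up by the grip. Opening so it drops.

```bash
python3 -m pendant '[{"xyz":[0,0,0],"angular":[0,0,-0.006],"grip":0.55},{"xyz":[0,0,0],"angular":[0,0,0],"grip":0.65},{"xyz":[0,0,0],"angular":[0,0,0],"grip":0.8},{"xyz":[0,0,0],"angular":[0,0,0],"grip":0.8},{"xyz":[0,0,0],"angular":[0,0,0],"grip":0.8}]'
python3 - <<'E'
from h import *
o=env.observe();print(o['force'],o['gripper_width'])
im=env.snapshot('scene');crop(im,230,150,240,200,3.0,'pics/s19c.png')
im=env.snapshot('wrist');crop(im,120,120,400,300,1.9,'pics/w19c.png')
E
```

```text
time: 24.25
tool_pos: [0.623, 0.072, 0.0655]
tool_rot: [0.036, 0.999, 0.0, 0.003]
force: [0.0, 0.2, -0.6]
gripper_width: 0.0683
[ 0.0059049   0.1536763  -0.60191701] 0.06826487239307048
```

View pics/s19c.png

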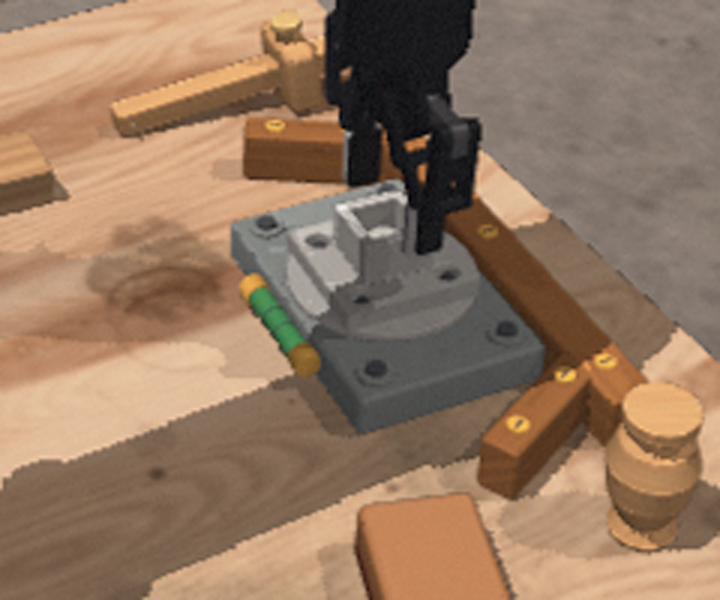

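View pics/w19c.png

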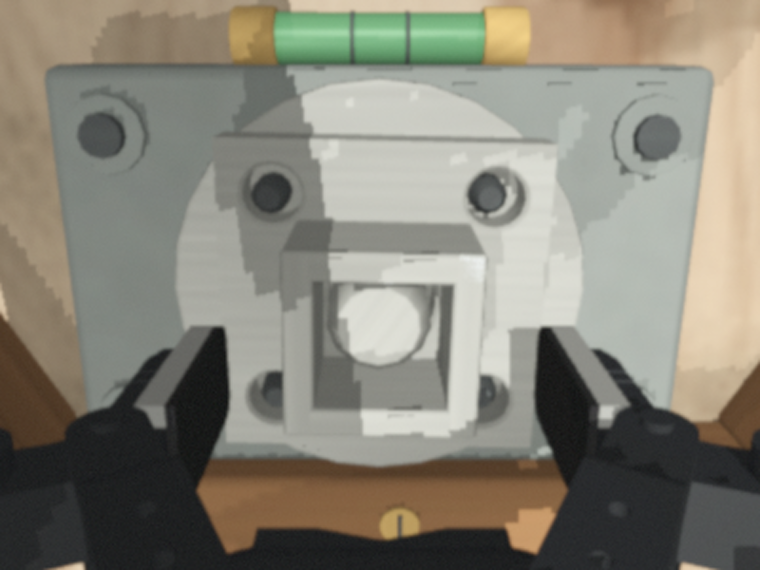

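The plate dropped; studs show through all the holes. Rising straight up and making final checks.

```bash
python3 -m pendant '[{"xyz":[0,0,-8],"angular":[0,0,0],"grip":0.85},{"xyz":[0,0,-15],"angular":[0,0,0],"grip":0.85},{"xyz":[0,0,-30],"angular":[0,0,0],"grip":0.85},{"xyz":[0,0,-40],"angular":[0,0,0],"grip":0.85},{"xyz":[20,0,-40],"angular":[0,0,0],"grip":0.85}]'
python3 -m pendant '[{"xyz":[40,0,-10],"angular":[0,0,0],"grip":0.85},{"xyz":[40,0,0],"angular":[0,0,0],"grip":0.85},{"xyz":[40,0,0],"angular":[0,0,0],"grip":0.85},{"xyz":[40,0,0],"angular":[0,0,0],"grip":0.85},{"xyz":[30,0,0],"angular":[0,0,0],"grip":0.85}]'
python3 -m pendant '[{"xyz":[30,0,0],"angular":[0,0,0],"grip":0.85},{"xyz":[0,0,0],"angular":[0,0,0],"grip":0.85},{"xyz":[0,0,0],"angular":[0,0,0],"grip":0.85},{"xyz":[0,0,0],"angular":[0,0,0],"grip":0.85},{"xyz":[0,0,0],"angular":[0,0,0],"grip":0.85}]'
python3 - <<'E'
from h import *
im=env.snapshot('scene');cv2.imwrite('pics/s20.png',im);crop(im,250,170,210,150,3.8,'pics/s20c.png')
im=env.snapshot('top');cv2.imwrite('pics/t20.png',im);crop(im,275,165,140,110,5.5,'pics/t20c.png')
E
```

```text
time: 24.85
tool_pos: [0.6004, 0.0726, 0.1982]
tool_rot: [0.037, 0.999, -0.001, -0.002]
force: [0.4, -0.6, 1.0]
gripper_width: 0.0726
time: 25.35
tool_pos: [0.4095, 0.0877, 0.2169]
tool_rot: [0.037, 0.999, 0.001, 0.007]
force: [0.4, 1.3, 0.8]
gripper_width: 0.0725
time: 25.85
tool_pos: [0.3763, 0.0902, 0.2195]
tool_rot: [0.036, 0.999, 0.001, 0.009]
force: [-0.1, 0.1, -0.3]
gripper_width: 0.0729
```

View pics/s20c.png

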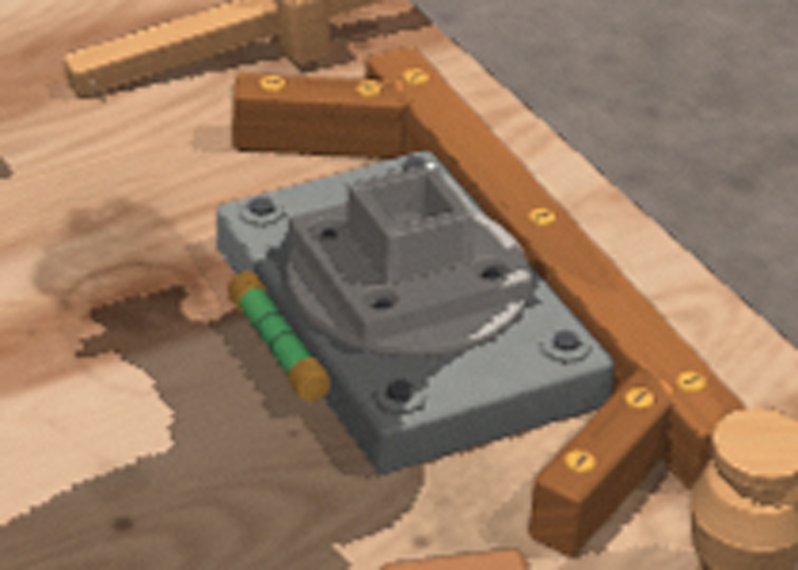

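View pics/t20c.png

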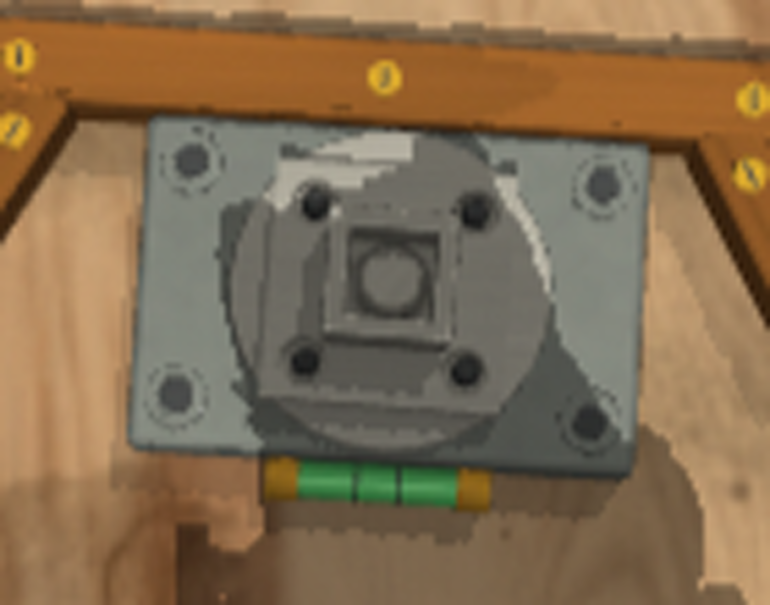

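View pics/t20.png

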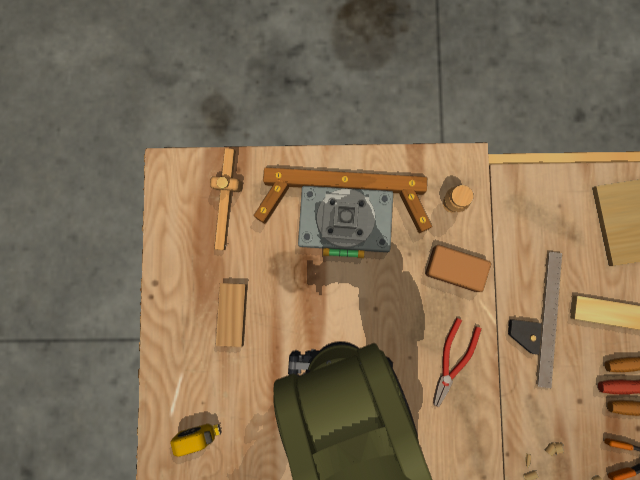

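The stand's corners match the earlier home picture. The plate is seated on all four studs, and the bystanders are where they were.

```bash
python3 - <<'E'
from workcell import env
o=env.observe();print(o['time'],o['force']);print(env.sign_off())
E
```

```text
25.95 [-0.16915217 -0.58002388  0.34907582]
the job is handed in; nothing more can be done
None
```

The stand is home against the stop, the plate is down over its four studs and released, and the job was handed in at 26 s. No verdict was reported.

- **Walking:** I pushed left, right, left and right, then finished with short presses left and right. The measured leads were about 31, 25 and 19 mm. The first overshot the 2 cm you asked for, slewing the stand about 13°, within the 20° limit. The right push took two bites, the first reaching only 14 mm.
- **Home:** A press on each rear corner stopped at the same line (0.4 mm apart) at about 19–20 N. The top picture gave the front face flush with the stop to within about 2 mm, slewed about 0.2–0.3°. That is as good as the measurements get; the hole marks put the face 1–2 mm past the stop, which is calibration error. The stand sits about 6 mm right of the middle, clear of both guides.
- **Plate:** I gripped the boss, turned the plate about 42° clockwise and opened the fingers. It dropped, and the last pictures show studs in all the holes and the plate flat on its seat. I judged the drop by eye and did not measure its height.
- **Surroundings:** In the last picture the bystanders looked unmoved. I never brought the fingers onto the glass level, and it looks intact. The highest force I read on any axis was 20 N.

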